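# Sweep the brass offcuts out of the sample press

## Task

Take the red-handled angled brush from its stand, reach in under the head of the sample press, set the bristles down on the bed behind the brass offcuts with light, definite contact, and sweep all four offcuts forward over the bed's front edge into the blue catch tray. Then put the brush back in its stand as you found it. Move the offcuts only with the brush, never with the gripper, do not ram the brush into the press or bump it hard with the arm, and leave the jar, the flask and the tip box where they are.

Things in the scene. Friction and masses are not known exactly. Their poses are not given: they have to be found in the camera images.
- press: White two-post sample press, fixed, with a dark steel bed, an overhanging head and a blue catch tray in front. Origin: on the table, straight below the middle of the head's front lower edge; x points into the press, y left, z up. Two posts 26 mm thick at x = 50, y = +-122 mm
- head_edge (a point): middle of the front lower edge of the press head, 165 mm above the bed; axes as the press. The head fills x 0 to 100, y +-150, z 0 to 80 mm from here, with a screw and cross-bar on top to z = 130; a ram 32 mm thick hangs at x = 72 down to z = -45
- tray (a point): centre of the blue catch tray's inner floor, 4 mm above the table and 41 mm below the bed; inside 97 mm along x by 202 mm along y, walls 4 mm thick, rim 31 mm above this floor; axes as the press. The tray stands right in front of the bed's front edge
- bed (a point): point on the upper face of the press bed (z = 45 mm), 20 mm in under the head on the middle line; axes as the press. From here the bed runs to its open front edge at x = -65, a back fence at x = 69, side fences at y = +-83 mm, the fences 14 mm high. Three offcuts start with centres at x = -12 to 8, the bar at x = -50 to -42
- brush: Loose angled bench brush, 120 g, with stiff bristles. Origin: centre of the bristles' underside. In its stand its z is up: yellow bristles and steel ferrule 34 mm high, 12 to 16 mm thick (x), 58 mm wide (y). The red handle, 20 mm thick, 18 mm wide (y), 128 mm long, starts at (0, 0, 28) mm and leans 35 degrees from z towards -x. Pinch it across y, fingers pointing down along it
- stand: Grey fixed brush stand. Origin: on the table under the bristles of a brush put away, whose axes lie along the stand's. Base 130 x 100 mm (x -90 to 40); the bristles rest at z = 10 mm in a well 28 x 72 mm, walls 9 mm high; a cradle with cheeks at y = +-16 mm carries the handle from below, 37 to 53 mm along it
- brush_grip (a point): point on the middle line of the brush handle to grip at, 95 mm along it, 33 mm from its free end; axes as the brush
- offcut_block: loose brass block 22 x 18 x 11 mm, origin at the centre of its underside
- offcut_slug: loose brass disc, 20 mm across, 10 mm high, origin at the centre of its underside
- offcut_ell: loose brass L-shaped piece within 22 x 20 mm, 10 mm high, origin at the middle of its underside
- offcut_bar: loose brass bar 14 x 26 x 10 mm, origin at the centre of its underside
- jar: amber jar, 68 mm across, 110 mm high, to be left alone; origin at the centre of its underside
- flask: green glass flask, 84 mm across, 130 mm high, to be left alone; origin at the centre of its underside
- tipbox: orange box of pipette tips, 120 x 85 x 64 mm, to be left alone; origin at the centre of its underside
There are look-alikes about, which are no part of the job. What is shaped like the stand but purple is not meant.

How it is judged (in metres and radians):
On the way, in this order (a step that is already met when the one before it is completed fails the run):
1. the brush has been lifted out of its stand (distance between brush and stand above 0.06 m), for 0.2 s.
2. the bristles, in under the head, touch the bed of the press (more than 1 N) (contact force between brush and press above 1 N and x of brush in the frame of press between 0.015 and 0.09 m and y of brush in the frame of press between -0.083 and 0.083 m and z of brush in the frame of press below 0.053 m), for 0.15 s.
3. all four offcuts lie in the catch tray while the brush is still off its stand (x of offcut_block in the frame of tray between -0.053 and 0.053 m and y of offcut_block in the frame of tray between -0.105 and 0.105 m and z of each of offcut_block, offcut_slug, offcut_ell, offcut_bar in the frame of tray below 0.03 m and x of offcut_slug in the frame of tray between -0.053 and 0.053 m and y of offcut_slug in the frame of tray between -0.105 and 0.105 m and x of offcut_ell in the frame of tray between -0.053 and 0.053 m and y of offcut_ell in the frame of tray between -0.105 and 0.105 m and x of offcut_bar in the frame of tray between -0.053 and 0.053 m and y of offcut_bar in the frame of tray between -0.105 and 0.105 m and distance between brush and stand above 0.06 m), for 0.1 s.
At the end, for the whole second after the job is handed in: all four offcuts at rest inside the catch tray, undersides less than 30 mm above its floor; the brush at rest in its stand, bristles down in the well (within 15 mm of the stand's origin in plan, 4 to 18 mm above it), upright within 0.15 rad, turned as the stand within 0.25 rad (x of offcut_block in the frame of tray between -0.053 and 0.053 m and y of offcut_block in the frame of tray between -0.105 and 0.105 m and z of each of offcut_block, offcut_slug, offcut_ell, offcut_bar in the frame of tray below 0.03 m and x of offcut_slug in the frame of tray between -0.053 and 0.053 m and y of offcut_slug in the frame of tray between -0.105 and 0.105 m and x of offcut_ell in the frame of tray between -0.053 and 0.053 m and y of offcut_ell in the frame of tray between -0.105 and 0.105 m and x of offcut_bar in the frame of tray between -0.053 and 0.053 m and y of offcut_bar in the frame of tray between -0.105 and 0.105 m and horizontal distance between brush and stand below 0.015 m and z of brush in the frame of stand between 0.004 and 0.018 m and angle between brush's own z axis and vertical below 0.15 rad and angle between the x axis of brush and the x axis of stand, either way round below 0.25 rad and linear speed of each of brush, offcut_block, offcut_slug, offcut_ell, offcut_bar below 0.03 m/s); the robot touches nothing.
It fails at once if the gripper or arm touches an offcut (contact force between any of the fingers, the arm and offcut_block above 0.5 N or contact force between any of the fingers, the arm and offcut_slug above 0.5 N or contact force between any of the fingers, the arm and offcut_ell above 0.5 N or contact force between any of the fingers, the arm and offcut_bar above 0.5 N).
It fails at once if the brush bears on the press with more than 100 N (contact force between brush and press above 100 N).
It fails at once if the arm or gripper hits the press with more than 20 N (contact force between any of the fingers, the arm and press above 20 N).
It fails at once if the jar, the flask or the tip box is moved more than 20 mm (distance of any of jar, flask, tipbox from where it was at the start of the episode above 0.02 m).
It also fails if it takes over 64 s, if anything falls off the work surface, if the arm or the gripper's body presses on something with over 40 N, if the wrist force passes 120 N, or if a joint passes its speed limit or range.

## Robot

A 7-joint arm with a two-finger parallel gripper is mounted at the origin on the work surface. World frame = base frame: x ahead of the robot, y to its left, z up, the work surface at z = 0. Lengths are in m, angles in degrees, forces in N, time in s.
With the tool pointing down it reaches from about 0.425 to 0.875 m from the base axis. Payload 4.7 kg.
Tool frame: the origin (TCP) lies on the mounting face of the last link; the fingertips stand 182 mm ahead of it and the grasp point (between the pads) lies env.grip_depth ahead of it (env.grip_depth is the distance from the TCP to the grasp point, in m); x points along the fingers, y is the direction in which the jaws open and shut, and the axes are right-handed (so a half turn about x gives the same grasp; the last joint's range is limited). The gripper opens to 87 mm and grips with 3 to 60 N. Pads are 19 mm wide; open, the fingers measure 117 mm over their backs; the gripper's body (75 mm by 190 mm) begins 51 mm behind the grasp point.
Start: joints at [75.178, 18.392, -4.016, 83.108, 1.295, 78.541, -3.26], TCP at [0.175, -0.626, 0.405] pointing down, gripper open.
Joint ranges: [-163.93, 163.93], [-17.29, 119.83], [-79.2, 71.16], [3.27, 140.29], [-89.18, 269.18], [5.43, 117.66], [-154.24, 154.24]. Speed limits (degrees/s): [147.25, 147.25, 180, 180, 180, 180, 180].

## Interface

Orientations are given as [roll, pitch, yaw] about the fixed x, y, z axes, in that order (R = Rz(yaw) Ry(pitch) Rx(roll)).
In Python, from cell import sensors, viewer, env gives the robot as it stands.
- The arm moves only by the tool carry_out, never from a script. Its argument "moves" is a list of rows, each a list of 4 numbers: the shift along the world's x, y, z in cm, then the turn about the world's z in rad. In form: [[tx, ty, tz, spin], ...]. A call has 1 to 12 rows; each row shifts and turns the pose as measured when the row begins; what a row does not reach is not made up. A row lasts 1/10 s, in which the tool goes at most 50 mm and 8.59 degrees, less where a joint would pass 70% of its speed; a pose out of reach is approached as far as the arm can. A call with a gripper value outside its range is refused whole. "hand" is the finger opening in cm, from 0 to 8.7, set as the call begins (left out, the last holds). The fingers move at their own pace and stop on an object; "force" is the grip in N (left out, the last holds). Time passes only in rows, so rows that do not move let the fingers close. It gives the time, the measured TCP pose, the force and the opening at its end, in the units of the state.
- sensors.get_obs(): the state, without advancing time (a new reading comes with each control period).
- viewer.read_camera(name): name is "scene" or "top" or "wrist"; returns the picture (480x640x3 uint8, red, green, blue); there is no depth.
- viewer.camera_model(name): a dict with "K" (3x3 intrinsics, pixels), "extrinsics" (4x4, takes a point from world to camera coordinates). Camera axes: x right, y down, z forward; pixel columns grow to the right and rows downward; lengths in m; the calibration is good to about 2 mm. The wrist camera is an equidistant fisheye: a pixel r from the principal point sees the ray r / f radians off the axis. A picture is of the moment at which its call begins: read the wrist's pose just before it. camera_model takes no time and is no camera call; for the wrist camera it gives the pose at the moment of the call.
- env.sign_off(): hands the job in, once; it reports no verdict.
The state is a dict: "time_s": time; "qpos": joint angles; "joint_velocities": joint speeds; "effort": joint torques, N m; "tool_pos": TCP position; "tool_rot": TCP orientation; "force": force on the tool from outside, world axes, zero at the start; "wrist_torque": the same for the moment, N m; "grip_width": finger opening in m.
Only numpy, scipy, OpenCV 4.12 (cv2) and the standard library are available. Lean on these libraries where they do the work, as an engineer would, in place of code of your own. Each camera call takes 0.05 s, during which the arm holds its last target. There are 200 camera calls.

## Working session

There is one attempt and no reset: what is moved stays moved. The work goes in short steps, Python scripts to look and compute and a tool call to move; the robot and the scene stay as the last step left them, time stands still between calls to the robot, and variables do not carry over. Pictures are saved under pics/ and viewed, about 8 in all and at most 12, crops included, and the job is handed in when it is done.

Besides the shell and the picture viewer there is one more tool, called after "Request:" in YAML: its name, and indented under it one key for each argument. carry_out: Moves the arm, as the interface text tells. Its arguments: {"type":"object","properties":{"moves":{"type":"array"},"hand":{"type":"number"},"force":{"type":"number"}},"required":["moves"]}

```bash
mkdir -p pics; ls; python3 - <<'E'
from cell import sensors, viewer, env
import cv2, numpy as np
o=sensors.get_obs(); print(o['time_s'],o['tool_pos'],o['tool_rot'],o['grip_width'],env.grip_depth)
for n in("scene","top"):
    im=viewer.read_camera(n); cv2.imwrite(f'pics/{n}0.png',im[:,:,::-1]); m=viewer.camera_model(n); print(n,np.round(m['K'],1).tolist(),np.round(m['extrinsics'],4).tolist())
E
```

```text
pics
0.0 [ 0.17506155 -0.62576027  0.40365628] [-87.60259102  89.88920966 108.03201795] 0.08694682427258006 0.1635
scene [[495.3, 0.0, 320.8], [0.0, 495.3, 237.7], [0.0, 0.0, 1.0]] [[0.8044, 0.5939, -0.0117, -0.4814], [0.4047, -0.5623, -0.7211, -0.1467], [-0.4348, 0.5753, -0.6928, 1.5361], [0.0, 0.0, 0.0, 1.0]]
top [[601.2, 0.0, 319.7], [0.0, 601.2, 238.0], [0.0, 0.0, 1.0]] [[-0.0128, -0.9999, -0.0041, -0.0105], [-0.9945, 0.0132, -0.1036, 0.6112], [0.1036, 0.0028, -0.9946, 1.4002], [0.0, 0.0, 0.0, 1.0]]
```

View pics/scene0.png

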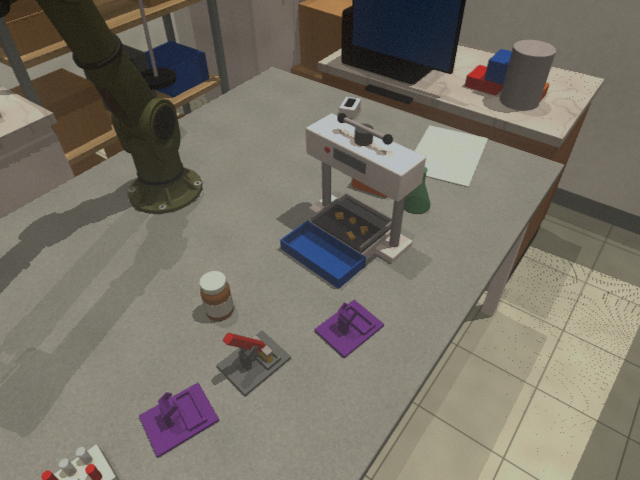

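View pics/top0.png

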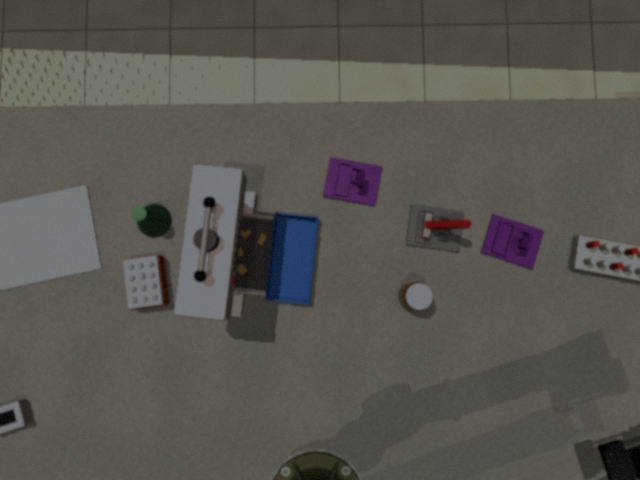

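The scene shows the press opening towards −y, with the blue tray at top px (293,258). The red brush sits in the grey stand at (435,226), its handle leaning towards −y. Next I'll measure the tray, handle, stand and offcuts by colour.

```bash
cat > h.py <<'E'
import numpy as np, cv2
from cell import sensors, viewer, env
from scipy.spatial.transform import Rotation as R
def rays(n,px,m=None):
    m=m or viewer.camera_model(n); E=np.array(m['extrinsics']);K=np.array(m['K'])
    p=np.atleast_2d(px).astype(float); d=(p-K[:2,2])/K[0,0]
    if n=='wrist':
        r=np.linalg.norm(d,axis=1,keepdims=True)+1e-9; d=np.c_[d/r*np.sin(r),np.cos(r)]
    else: d=np.c_[d,np.ones(len(d))]
    return -E[:3,:3].T@E[:3,3], d@E[:3,:3]
def onz(n,px,z,m=None):
    c,d=rays(n,px,m); return c+d*((z-c[2])/d[:,2])[:,None]
def proj(n,P,m=None):
    m=m or viewer.camera_model(n);E=np.array(m['extrinsics']);K=np.array(m['K'])
    q=np.atleast_2d(P)@E[:3,:3].T+E[:3,3]
    if n=='wrist':
        rr=np.linalg.norm(q[:,:2],axis=1,keepdims=True);d=q[:,:2]/rr*np.arctan2(rr,q[:,2:])
    else: d=q[:,:2]/q[:,2:]
    return d*K[0,0]+K[:2,2]
def mask(im,h0,h1,s,v):
    a=cv2.cvtColor(im,cv2.COLOR_RGB2HSV); return cv2.inRange(a,(h0,s,v),(h1,255,255))
def blobs(m,amin=8):
    n,l,st,c=cv2.connectedComponentsWithStats(m); return [(st[i,4],c[i],l==i) for i in range(1,n) if st[i,4]>=amin]
def rect(P): return cv2.minAreaRect(np.float32(P[:,:2]*1000))
E
python3 - <<'E'
from h import *
np.set_printoptions(precision=4,suppress=True)
for n in('scene','top'):
    im=cv2.imread(f'pics/{n}0.png')[:,:,::-1].copy()
    print(n)
    for nm,a,z in(('blue',(105,125,120,40),.035),('red',(0,6,150,80),None),('red2',(174,180,150,80),None),('gold',(12,28,90,45),.055)):
        for A,c,l in blobs(mask(im,*a)):
            if nm=='blue' and A<800: continue
            if nm=='gold' and A>400: continue
            ys,xs=np.nonzero(l); r=''
            if z: 
                P=onz(n,np.c_[xs,ys],z); r=(onz(n,c,z)[0],rect(P))
            else:
                r=(cv2.minAreaRect(np.float32(np.c_[xs,ys])))
            print(nm,A,c,r)
im=cv2.imread('pics/top0.png')
cv2.imwrite('pics/c1.png',np.hstack([cv2.resize(im[195:255,395:485],None,fx=4.4,fy=4.4),cv2.resize(im[200:310,225:325],(400,264))]))
# stand mask: darker grey in the roi
g=cv2.cvtColor(im,cv2.COLOR_BGR2GRAY);print(g[200:256:8,400:480:8])
E
```

```text
scene
blue 4063 [407.6697  24.3414] (array([-0.0036,  1.5216,  0.035 ]), ((29.102447509765625, 1508.303955078125), (548.3270263671875, 754.6551513671875), 32.472862243652344))
blue 1639 [179.4411  66.0891] (array([-0.5654,  0.5736,  0.035 ]), ((-572.990234375, 582.6356811523438), (201.9065704345703, 539.9014892578125), 52.98030471801758))
blue 1728 [324.235  254.5463] (array([0.5831, 0.0364, 0.035 ]), ((571.1319580078125, 45.59672546386719), (105.21559143066406, 226.11940002441406), 85.30970764160156))
red 369 [479.9919  78.916 ] ((483.25213623046875, 78.29226684570312), (32.545494079589844, 23.873836517333984), 15.52410888671875)
red 258 [241.438  340.2054] ((243.55885314941406, 342.26470947265625), (40.98851776123047, 10.914102554321289), 14.03624439239502)
red 105 [ 91.6857 470.9048] ((93.49999237060547, 472.0), (17.677669525146484, 9.192387580871582), 45.0)
red 84 [ 47.1548 475.5476] ((49.0, 475.0), (14.0, 8.0), 0.0)
gold 9 [89.1111  1.6667] (array([-1.5083,  0.7968,  0.055 ]), ((-1511.766845703125, 795.5640869140625), (14.969184875488281, 50.381500244140625), 55.081356048583984)
[... 5344 characters left out ...]
array([0.0677, 0.0775, 0.055 ]), ((69.16940307617188, 75.43122100830078), (22.515634536743164, 8.690438270568848), 89.3315200805664))
gold 21 [352.381  477.1905] (array([ 0.0669, -0.0851,  0.055 ]), ((66.85040283203125, -84.70220947265625), (12.137626647949219, 12.539385795593262), 32.00230026245117))
gold 9 [345.3333 477.7778] (array([ 0.0658, -0.0693,  0.055 ]), ((65.31553649902344, -68.50917053222656), (8.983360290527344, 4.341873645782471), 89.33080291748047))
[[87 87 88 90 90 86 90 87 87 88]
 [89 85 75 71 73 77 87 90 89 92]
 [89 79 73 64 71 52 63 64 81 89]
 [86 65 70 51 42 36 37 39 37 86]
 [89 69 60 98 45 30 38 69 91 90]
 [88 74 69 54 72 48 46 45 61 91]
 [87 88 83 71 58 67 71 72 85 91]]
```

```bash
python3 - <<'E'
from h import *
print(onz('top',[[428,226]],.03),onz('top',[[470,224.]],.14), onz('top',[[426,226.]],.06))
c=cv2.imread('pics/top0.png')[195:260,400:480]; cv2.imwrite('pics/c2.png',cv2.convertScaleAbs(cv2.resize(c,None,fx=9,fy=9,interpolation=cv2.INTER_CUBIC),alpha=1.6))
E
```

```text
[[ 0.63669093 -0.27746495  0.03      ]] [[ 0.62647023 -0.35041591  0.14      ]] [[ 0.63309205 -0.26742856  0.06      ]]
```

View pics/c2.png

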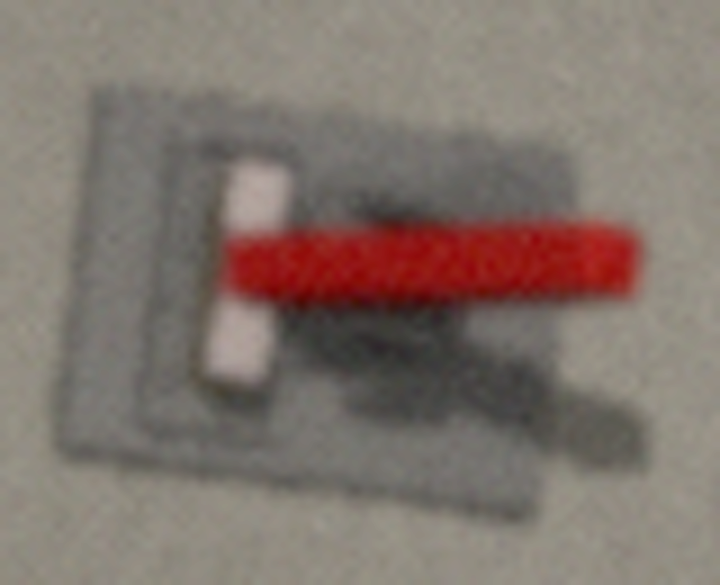

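The crop shows the base corners at about (95,90), (60,450), (535,515) and (572,150). The ferrule is centred at (248,272) and the handle's free end is at (638,262). Next: the stand frame and the grip point.

```bash
python3 - <<'E'
from h import *
f=lambda p:(np.array(p)+.5)/9-.5+[400,195]
C=onz('top',f([[95,90],[60,450],[535,515],[572,150]]),.006)
print(C.round(4),cv2.minAreaRect(np.float32(C[:,:2]*1000)))
u=(C[0]+C[1]-C[2]-C[3])[:2];a=np.arctan2(u[1],u[0]);v=(C[2]-C[1]+C[3]-C[0])[:2]
print('yaw',np.degrees(a))
e=np.array([np.cos(a),np.sin(a)]);o=C[:,:2].mean(0)+.025*e;print('stand',o)
print('ferrule',onz('top',f([[248,272]]),.042)[0])
print('end',onz('top',f([[638,262]]),.143)[0],'pred',o-.0734*e)
for s in(95,112,118):print(s,o-s/1000*np.sin(np.radians(35))*e,.038+s/1000*np.cos(np.radians(35)))
ob=sensors.get_obs();print(R.from_euler('xyz',ob['tool_rot'],degrees=True).as_matrix().round(3))
E
```

```text
[[ 0.6928 -0.2398  0.006 ]
 [ 0.5951 -0.2277  0.006 ]
 [ 0.5759 -0.3546  0.006 ]
 [ 0.6747 -0.3683  0.006 ]] ((634.3605346679688, -297.242919921875), (130.0238037109375, 99.76409912109375), 81.95878601074219)
yaw 81.67938563726871
stand [ 0.63824493 -0.27286885]
ferrule [ 0.63816987 -0.27330739  0.042     ]
end [ 0.62682215 -0.35067304  0.143     ] pred [ 0.62762305 -0.34549623]
95 [ 0.63035959 -0.32678504] 0.11581944420745421
112 [ 0.62894853 -0.3364332 ] 0.12974502896036708
118 [ 0.62845051 -0.33983844] 0.13465994122610103
[[-0.001  0.269 -0.963]
 [ 0.002 -0.963 -0.269]
 [-1.    -0.002  0.   ]]
```

Request:
carry_out:
  moves:
    - [3.8, 2.4, 0, 0.1]
    - [3.8, 2.4, 0, 0.1]
    - [3.8, 2.4, 0, 0.1]
    - [3.8, 2.4, 0, 0.1]
    - [3.8, 2.4, 0, 0.1]
    - [3.8, 2.4, 0, 0.1]
    - [3.8, 2.4, 0, 0.1]
    - [3.8, 2.4, 0, 0.1]
    - [3.8, 2.4, 0, 0.1]
    - [3.8, 2.4, 0, 0.1]
    - [3.8, 2.4, 0, 0.1]
    - [3.6, 2.6, 0, 0.05]
  hand: 6
  force: 5

```text
time_s: 1.3
tool_pos: [0.6324, -0.3281, 0.397]
tool_rot: [-61.6, 89.3, -158.6]
force: [0.3, -1.0, -0.0]
grip_width: 0.0597
```

```bash
cat > st.py <<'E'
from h import *
ob=sensors.get_obs();M=R.from_euler('xyz',ob['tool_rot'],degrees=True).as_matrix();g=ob['tool_pos']+env.grip_depth*M[:,0]
print('t',round(ob['time_s'],2),'tcp',ob['tool_pos'].round(4) if hasattr(ob['tool_pos'],'round') else ob['tool_pos'],'grip',g.round(4),'yawY',np.degrees(np.arctan2(M[1,1],M[0,1])).round(2),'x',M[:,0].round(3),'F',np.round(ob['force'],2),'q',np.round(ob['qpos'],1),'w',round(ob['grip_width'],4))
E
python3 - <<'E'
from st import *
im=viewer.read_camera('wrist');cv2.imwrite('pics/w1.png',im[:,:,::-1])
from st import *
m=viewer.camera_model('wrist')
print(proj('wrist',[[.6268,-.3507,.143],[.6382,-.273,.044],[.629,-.336,.13]],m))
for A,c,l in blobs(mask(im,0,8,140,60)|mask(im,172,180,140,60),60): print(A,c,cv2.minAreaRect(np.float32(np.argwhere(l)[:,::-1])))
E
```

```text
t 1.3 tcp [ 0.6324 -0.3281  0.397 ] grip [ 0.6305 -0.3289  0.2335] yawY -6.98 x [-0.011 -0.004 -1.   ] F [ 0.29 -0.98 -0.04] q [ 42.7  28.6 -26.1  72.4  12.8  82.2  10.6] w 0.0597
[[308.83033365 301.0756189 ]
 [315.43060294 174.74420159]
 [310.10183425 274.29904016]]
3082 [320.34263465 220.57787151] ((319.47344970703125, 217.02076721191406), (26.124866485595703, 130.12962341308594), 0.6030911803245544)
```

View pics/w1.png

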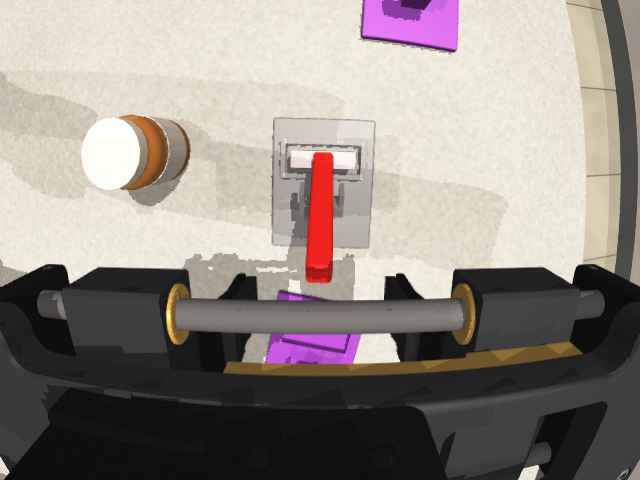

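```bash
python3 - <<'E'
from st import *
m=viewer.camera_model('wrist');print(m)
print(onz('wrist',[[274,118],[375,121],[369,248],[272,245]],.008,m).round(4))
print(onz('wrist',[[324,159]],.042,m),onz('wrist',[[319,272]],.141,m))
E
```

```text
t 1.35 tcp [ 0.6382 -0.3196  0.3961] grip [ 0.6372 -0.3191  0.2326] yawY -6.28 x [-0.006  0.003 -1.   ] F [3.23 5.97 0.1 ] q [ 42.3  28.9 -26.6  72.3  12.6  82.1  10.5] w 0.0599
{'K': array([[371.64829954,   0.        , 320.3918162 ],
       [  0.        , 371.64829954, 242.68712239],
       [  0.        ,   0.        ,   1.        ]]), 'extrinsics': array([[ 0.99392921, -0.10982784, -0.00652463, -0.66844262],
       [-0.1049277 , -0.96407954,  0.24400986, -0.26751122],
       [-0.03308934, -0.24184391, -0.9697508 ,  0.32523236],
       [ 0.        ,  0.        ,  0.        ,  1.        ]])}
[[ 0.6031 -0.2141  0.008 ]
 [ 0.7014 -0.2278  0.008 ]
 [ 0.6837 -0.3555  0.008 ]
 [ 0.5847 -0.3416  0.008 ]]
[[ 0.6473257  -0.25985888  0.042     ]] [[ 0.63590816 -0.33129843  0.141     ]]
```

Request:
carry_out:
  moves:
    - [-0.8, -1.7, -2, -0.033]
    - [0, 0, 0, 0]
    - [0, 0, 0, 0]

```text
time_s: 1.65
tool_pos: [0.6336, -0.3311, 0.3741]
tool_rot: [-132.2, 89.4, 130.1]
force: [0.6, 0.3, 1.3]
grip_width: 0.0599
```

```bash
python3 - <<'E'
from st import *
m=viewer.camera_model('wrist')
im=viewer.read_camera('wrist');cv2.imwrite('pics/w2.png',im[:,:,::-1])
r=np.array([c for A,c,l in blobs(mask(im,0,8,140,60)|mask(im,172,180,140,60),300)])
for A,c,l in blobs(mask(im,0,8,140,60)|mask(im,172,180,140,60),300):
    q=np.argwhere(l)[:,::-1]; rows=np.unique(q[:,1]);
    for y in (rows[3],rows[len(rows)//2],rows[-4]): print(y,q[q[:,1]==y][:,0].min(),q[q[:,1]==y][:,0].max())
g=proj('wrist',[[.6382,-.273,.075],[.6268,-.3464,.145],[.6289,-.3364,.1297+.012]],m);print(g)
E
```

```text
t 1.65 tcp [ 0.6336 -0.3311  0.3741] grip [ 0.6325 -0.3298  0.2106] yawY -7.66 x [-0.007  0.008 -1.   ] F [0.64 0.28 1.28] q [ 43.1  29.6 -26.   73.8  12.4  80.   10.1] w 0.0599
158 308 328
225 303 329
292 302 327
[[317.00678494 165.36533783]
 [312.91338088 293.97406148]
 [314.17885537 276.34304567]]
```

Request:
carry_out:
  moves:
    - [-0.4, -0.7, 0, -0.01]
    - [-0.1, -0.2, -1.5, 0]
    - [0, 0, -2, 0]
    - [0, 0, -2, 0]
    - [0, 0, -2, 0]
    - [0, 0, -0.5, 0]
    - [0, 0, 0, 0]

```text
time_s: 2.4
tool_pos: [0.6238, -0.3464, 0.2919]
tool_rot: [-107.5, 89.7, 153.8]
force: [0.1, -0.2, -0.5]
grip_width: 0.0604
```

```bash
python3 st.py
```

```text
t 2.4 tcp [ 0.6238 -0.3464  0.2919] grip [ 0.6229 -0.346   0.1284] yawY -8.78 x [-0.005  0.003 -1.   ] F [ 0.14 -0.2  -0.53] q [ 44.2  32.1 -24.9  79.6  13.6  71.6   9.5] w 0.0604
```

Request:
carry_out:
  moves:
    - [0.6, 0.9, 0.1, 0.01]
    - [0.1, 0.2, 0, 0]
    - [0, 0, 0, 0]
    - [0, 0, 0, 0]

```text
time_s: 2.8
tool_pos: [0.6323, -0.3344, 0.2965]
tool_rot: [-128.7, 89.9, 133.1]
force: [-0.0, 0.3, -0.3]
grip_width: 0.0602
```

```bash
python3 st.py
```

```text
t 2.8 tcp [ 0.6323 -0.3344  0.2965] grip [ 0.6322 -0.3343  0.133 ] yawY -8.15 x [-0.001  0.001 -1.   ] F [-0.03  0.28 -0.31] q [ 43.2  32.1 -25.2  79.2  13.8  71.8   8.9] w 0.0602
```

Request:
carry_out:
  moves:
    - [-0.2, -0.2, -0.4, 0]
    - [0, 0, 0, 0]
    - [0, 0, 0, 0]

```text
time_s: 3.1
tool_pos: [0.6304, -0.3367, 0.2934]
tool_rot: [66.4, 89.9, -31.7]
force: [0.3, 0.1, 0.2]
grip_width: 0.0598
```

Request:
carry_out:
  moves:
    - [0, 0, 0, 0]
    - [0, 0, 0, 0]
    - [0, 0, 0, 0]
    - [0, 0, 0, 0]
    - [0, 0, 0, 0]
    - [0, 0, 0, 0]
    - [0, 0, 0, 0]
    - [0, 0, 0, 0]
  hand: 1.0
  force: 5

```text
time_s: 3.9
tool_pos: [0.63, -0.3372, 0.2931]
tool_rot: [2.7, 90.0, -95.5]
force: [-0.6, -0.1, 0.3]
grip_width: 0.018
```

```bash
python3 st.py
```

```text
t 3.9 tcp [ 0.63   -0.3372  0.2931] grip [ 0.63   -0.3373  0.1296] yawY -8.19 x [-0. -0. -1.] F [-0.59 -0.06  0.28] q [ 43.5  32.1 -25.1  79.5  13.8  71.4   9.1] w 0.018
```

Request:
carry_out:
  moves:
    - [-0.07, -0.5, -0.3, 0]
    - [-0.07, -0.5, -0.3, 0]
    - [-0.07, -0.5, -0.35, 0]
    - [-0.07, -0.45, -0.4, 0]
    - [0, 0, 0, 0]

```text
time_s: 4.4
tool_pos: [0.6282, -0.3541, 0.2803]
tool_rot: [-177.5, 89.7, 84.5]
force: [-1.2, 2.0, 1.2]
grip_width: 0.0179
```

```bash
python3 - <<'E'
from st import *
im=viewer.read_camera('wrist');cv2.imwrite('pics/w3.png',im[:,:,::-1])
s=viewer.read_camera('scene');cv2.imwrite('pics/s3.png',s[:,:,::-1])
cv2.imwrite('pics/v3.png',np.hstack([cv2.resize(im[60:340,160:480],(400,350)),cv2.resize(s[300:405,195:315],(400,350))])[:,:,::-1])
E
```

```text
t 4.4 tcp [ 0.6282 -0.3541  0.2803] grip [ 0.6283 -0.3532  0.1168] yawY -8.0 x [ 0.001  0.006 -1.   ] F [-1.23  1.96  1.18] q [ 44.4  33.5 -24.8  79.   13.9  70.7  10.6] w 0.0179
```

View pics/v3.png

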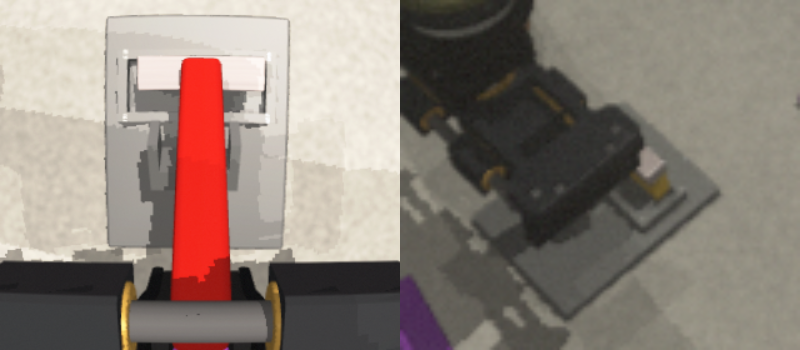

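The bristles are lifting out of the well and the handle is pivoting in the light grip, as planned. The gripper can't tilt, so this in-hand tilt is what will let the brush reach under the head. I'll carry on with it.

Request:
carry_out:
  moves:
    - [-0.07, -0.4, -0.4, 0]
    - [-0.06, -0.35, -0.4, 0]
    - [-0.04, -0.3, -0.45, 0]
    - [-0.03, -0.25, -0.45, 0]
    - [0, 0, 0, 0]

```text
time_s: 5.0
tool_pos: [0.6264, -0.3666, 0.265]
tool_rot: [175.9, 89.7, 78.0]
force: [-0.3, 3.8, 0.3]
grip_width: 0.0174
```

Request:
carry_out:
  moves:
    - [0, 0, 0, 0]
    - [0, 0, 0, 0]
    - [0, 0, 0, 0]
  force: 45

```text
time_s: 5.3
tool_pos: [0.6265, -0.3666, 0.2649]
tool_rot: [171.7, 89.7, 73.8]
force: [-0.5, 1.8, 3.5]
grip_width: 0.0121
```

Request:
carry_out:
  moves:
    - [0, 0, 1, 0]
    - [0, 0, 2, 0]
    - [0, 0, 3, 0]
    - [0, 0, 4, 0]
    - [0, 0, 4, 0]
    - [0, 0, 3, 0]
    - [0, 0, 0, 0]
    - [0, 0, 0, 0]
    - [0, 0, 0, 0]

```text
time_s: 6.2
tool_pos: [0.6225, -0.3697, 0.4369]
tool_rot: [-106.1, 89.6, 155.8]
force: [-0.3, -0.1, 0.8]
grip_width: 0.0099
```

```bash
python3 - <<'E'
from st import *
im=viewer.read_camera('wrist');cv2.imwrite('pics/w4.png',im[:,:,::-1])
s=viewer.read_camera('scene');cv2.imwrite('pics/s4.png',s[:,:,::-1])
cv2.imwrite('pics/v4.png',np.hstack([cv2.resize(im[60:340,160:480],(400,350)),cv2.resize(s[230:405,135:335],(400,350))])[:,:,::-1])
E
```

```text
t 6.2 tcp [ 0.6225 -0.3697  0.4369] grip [ 0.6215 -0.3692  0.2734] yawY -8.13 x [-0.006  0.003 -1.   ] F [-0.3  -0.13  0.76] q [ 44.8  29.3 -25.4  66.8  12.1  86.8  13.4] w 0.0099
```

View pics/v4.png

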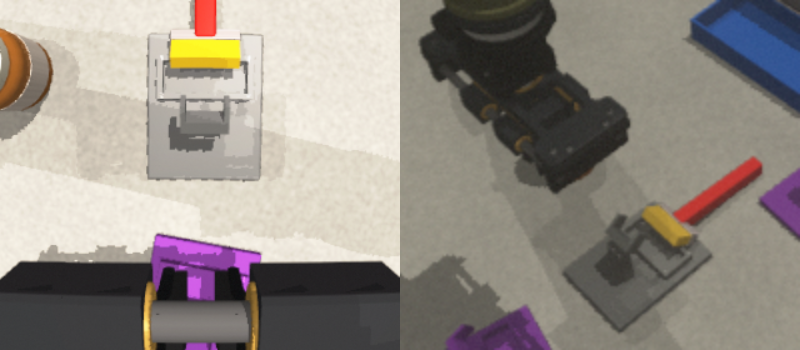

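The handle squeezed out of the grip. The brush now lies tipped over the stand's front wall, its handle pointing towards +y. I'll take a closer look before recovering it.

```bash
python3 - <<'E'
from st import *
im=viewer.read_camera('wrist');s=viewer.read_camera('scene');t=viewer.read_camera('top')
cv2.imwrite('pics/w5.png',im[:,:,::-1]);cv2.imwrite('pics/s5.png',s[:,:,::-1]);cv2.imwrite('pics/t5.png',t[:,:,::-1])
a=cv2.resize(im[30:230,220:420],(400,400),interpolation=cv2.INTER_CUBIC);b=cv2.resize(s[300:400,215:315],(400,400),interpolation=cv2.INTER_CUBIC)
cv2.imwrite('pics/v5.png',np.hstack([a,b])[:,:,::-1])
m=viewer.camera_model('wrist')
for n,i in(('wrist',im),('scene',s),('top',t)):
  for nm,k in(('red',mask(i,0,8,140,60)|mask(i,172,180,140,60)),('yel',mask(i,20,32,170,90))):
    for A,c,l in blobs(k,20): print(n,nm,A,c.round(1),cv2.boxPoints(cv2.minAreaRect(np.float32(np.argwhere(l)[:,::-1]))).round(0).tolist())
E
```

```text
t 6.3 tcp [ 0.6224 -0.3695  0.4357] grip [ 0.6212 -0.3689  0.2722] yawY -8.11 x [-0.008  0.004 -1.   ] F [-0.1   0.63  0.05] q [ 44.8  29.3 -25.4  66.9  12.1  86.8  13.4] w 0.0098
wrist red 1500 [325.   44.2] [[317.0, 0.0], [333.0, 0.0], [333.0, 88.0], [317.0, 88.0]]
wrist yel 1232 [324.7 102.7] [[297.0, 92.0], [352.0, 92.0], [352.0, 114.0], [297.0, 114.0]]
scene red 537 [481.4  81. ] [[464.0, 86.0], [471.0, 62.0], [506.0, 72.0], [499.0, 96.0]]
scene red 436 [294.  325.6] [[271.0, 336.0], [312.0, 307.0], [317.0, 315.0], [277.0, 344.0]]
scene red 151 [ 92.9 472. ] [[84.0, 468.0], [91.0, 462.0], [102.0, 476.0], [95.0, 482.0]]
scene red 95 [ 47.7 475.7] [[42.0, 479.0], [42.0, 471.0], [56.0, 471.0], [56.0, 479.0]]
scene yel 96 [268.6 341. ] [[258.0, 336.0], [262.0, 332.0], [278.0, 346.0], [274.0, 351.0]]
top red 386 [385.9 220.7] [[359.0, 221.0], [360.0, 214.0], [412.0, 220.0], [412.0, 228.0]]
top red 34 [595.  243.6] [[592.0, 241.0], [598.0, 241.0], [598.0, 246.0], [592.0, 246.0]]
top red 33 [634.2 251.1] [[631.0, 253.0], [631.0, 249.0], [638.0, 249.0], [638.0, 253.0]]
top red 36 [618.8 265.8] [[615.0, 264.0], [621.0, 262.0], [623.0, 268.0], [616.0, 269.0]]
top yel 177 [418.4 224.4] [[413.0, 235.0], [416.0, 212.0], [424.0, 213.0], [421.0, 236.0]]
```

View pics/v5.png

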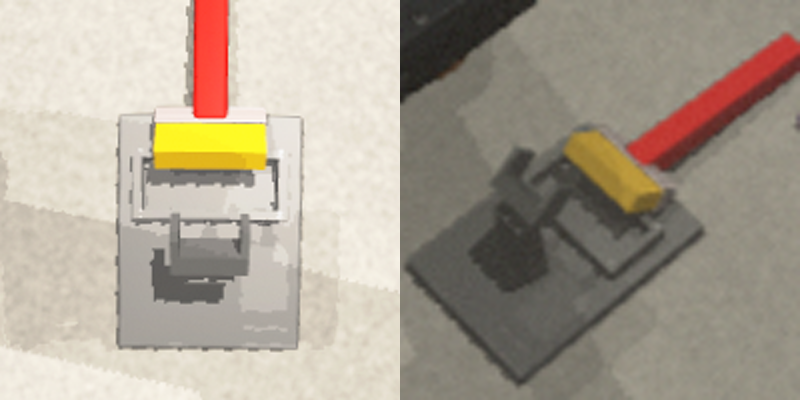

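```bash
cat > tri.py <<'E'
from h import *
def tri(pa,pb,a='top',b='scene'):
    c1,d1=rays(a,pa);c2,d2=rays(b,pb);d1=d1[0]/np.linalg.norm(d1);d2=d2[0]/np.linalg.norm(d2)
    A=np.c_[d1,-d2];t=np.linalg.lstsq(A,c2-c1,rcond=None)[0];p,q=c1+t[0]*d1,c2+t[1]*d2
    return ((p+q)/2).round(4),np.linalg.norm(p-q).round(4)
E
python3 - <<'E'
from tri import *
im=cv2.imread('pics/t5.png')[:,:,::-1].copy();s=cv2.imread('pics/s5.png')[:,:,::-1].copy()
print('end',tri([359.5,217.5],[314.5,311]),'root',tri([412,224],[274,340]),'bristle',tri([418.4,224.4],[268.6,341]),'mid',tri([385.9,220.7],[294,325.6]))
for A,c,l in blobs(mask(im,135,160,80,40),200):
    q=np.argwhere(l)[:,::-1];P=onz('top',q,.03);print('purple',c,P.min(0),P.max(0))
e=np.array([np.cos(np.radians(81.8)),np.sin(np.radians(81.8))])
for z in(.01,.03):print(onz('top',[[359.5,217.5],[412,224]],z))
E
```

```text
end (array([ 0.6624, -0.1141,  0.0167]), np.float64(0.0032)) root (array([ 0.6435, -0.2384,  0.0283]), np.float64(0.0036)) bristle (array([ 0.6409, -0.2521,  0.0385]), np.float64(0.0032)) mid (array([ 0.6525, -0.1776,  0.0217]), np.float64(0.0017))
purple [352.18509615 181.13317308] [ 0.68915989 -0.16864777  0.03      ] [ 0.80542591 -0.03017212  0.03      ]
[[ 0.66211938 -0.11564575  0.01      ]
 [ 0.64452876 -0.24246767  0.01      ]]
[[ 0.65936056 -0.11435695  0.03      ]
 [ 0.64201326 -0.23942463  0.03      ]]
```

Request:
carry_out:
  moves:
    - [0.6, 3, 0, 0]
    - [0.6, 4, 0, 0]
    - [0.6, 4, 0, 0]
    - [0.6, 4, -2, 0]
    - [0.6, 3, -3, 0]
    - [0, 0.5, -3, 0]
    - [0, 0, -2, 0]
    - [0, 0, 0, 0]
    - [0, 0, 0, 0]
  hand: 4
  force: 15

```text
time_s: 7.35
tool_pos: [0.6507, -0.1764, 0.3274]
tool_rot: [-109.3, 89.1, 152.6]
force: [-0.7, -0.2, 0.1]
grip_width: 0.0402
```

```bash
python3 - <<'E'
from st import *
m=viewer.camera_model('wrist')
im=viewer.read_camera('wrist');cv2.imwrite('pics/w6.png',im[:,:,::-1])
for A,c,l in blobs(mask(im,0,8,140,60)|mask(im,172,180,140,60),300):
    q=np.argwhere(l)[:,::-1]; rows=np.unique(q[:,1]);
    for y in (rows[3],rows[len(rows)//2],rows[-4]):
        u=[q[q[:,1]==y][:,0].min(),y],[q[q[:,1]==y][:,0].max(),y]; print(u,onz('wrist',u,.03,m).round(4).tolist())
E
```

```text
t 7.35 tcp [ 0.6507 -0.1764  0.3274] grip [ 0.6485 -0.1753  0.1639] yawY -8.1 x [-0.013  0.007 -1.   ] F [-0.74 -0.17  0.11] q [ 34.3  26.8 -28.9  83.7  12.8  73.7  -3.9] w 0.0402
([np.int64(317), np.int64(160)], [np.int64(339), np.int64(160)]) [[0.6543, -0.1147, 0.03], [0.6704, -0.1169, 0.03]]
([np.int64(316), np.int64(229)], [np.int64(338), np.int64(229)]) [[0.646, -0.1665, 0.03], [0.6627, -0.1688, 0.03]]
([np.int64(316), np.int64(297)], [np.int64(337), np.int64(297)]) [[0.6379, -0.2217, 0.03], [0.6547, -0.224, 0.03]]
```

Request:
carry_out:
  moves:
    - [0.3, -0.3, -2, 0]
    - [0, 0, -3, 0]
    - [0, 0, -3, 0]
    - [0, 0, -2, 0]
    - [0, 0, 0, 0]
    - [0, 0, 0, 0]
    - [0, 0, 0, 0]

```text
time_s: 8.1
tool_pos: [0.6573, -0.186, 0.2368]
tool_rot: [95.7, 89.8, -2.9]
force: [0.3, 1.0, -1.1]
grip_width: 0.04
```

```bash
python3 st.py
```

```text
t 8.1 tcp [ 0.6573 -0.186   0.2368] grip [ 0.658  -0.186   0.0733] yawY -8.62 x [ 0.004 -0.    -1.   ] F [ 0.29  0.96 -1.07] q [ 33.7  31.8 -27.3  87.6  15.5  64.2  -5.4] w 0.04
```

Request:
carry_out:
  moves:
    - [-0.6, 0.4, 0, 0.01]
    - [0, 0, 0, 0]
    - [0, 0, -1, 0]
    - [0, 0, -1.5, 0]
    - [0, 0, -1, 0]
    - [0, 0, 0, 0]
    - [0, 0, 0, 0]

```text
time_s: 8.8
tool_pos: [0.6517, -0.1818, 0.2026]
tool_rot: [85.7, 89.5, -12.3]
force: [-0.3, -0.3, 0.1]
grip_width: 0.0401
```

```bash
python3 st.py
```

```text
t 8.8 tcp [ 0.6517 -0.1818  0.2026] grip [ 0.6532 -0.1821  0.0391] yawY -8.0 x [ 0.009 -0.002 -1.   ] F [-0.31 -0.29  0.08] q [ 33.5  33.  -27.   90.1  16.5  60.3  -5.9] w 0.0401
```

Request:
carry_out:
  moves:
    - [0, 0, -0.9, 0]
    - [0, 0, -0.1, 0]
    - [0, 0, 0, 0]

```text
time_s: 9.1
tool_pos: [0.6518, -0.1817, 0.1914]
tool_rot: [87.0, 89.5, -11.0]
force: [0.1, 0.5, 1.0]
grip_width: 0.0397
```

Request:
carry_out:
  moves:
    - [0, 0, 0, 0]
    - [0, 0, 0, 0]
    - [0, 0, 0, 0]
    - [0, 0, 0, 0]
    - [0, 0, 0, 0]
  hand: 1
  force: 20

```text
time_s: 9.6
tool_pos: [0.652, -0.1818, 0.1922]
tool_rot: [86.5, 89.4, -11.5]
force: [-0.7, 0.2, -1.2]
grip_width: 0.0174
```

Request:
carry_out:
  moves:
    - [0, 0, 0.5, 0]
    - [0, 0, 1, 0]
    - [0, 0, 2, 0]
    - [0, 0, 2, 0]
    - [0, 0, 2, 0]
    - [0, 0, 0, 0]
    - [0, 0, 0, 0]

```text
time_s: 10.3
tool_pos: [0.6512, -0.1814, 0.2716]
tool_rot: [89.2, 89.5, -8.8]
force: [-0.1, -0.2, -1.5]
grip_width: 0.0177
```

```bash
python3 - <<'E'
from st import *
im=viewer.read_camera('wrist');s=viewer.read_camera('scene');t=viewer.read_camera('top')
a=cv2.resize(im[30:330,170:470],(400,400));b=cv2.resize(s[270:390,225:345],(400,400),interpolation=cv2.INTER_CUBIC)
cv2.imwrite('pics/v7.png',np.hstack([a,b])[:,:,::-1])
E
```

```text
t 10.3 tcp [ 0.6512 -0.1814  0.2716] grip [ 0.6526 -0.1816  0.1081] yawY -8.0 x [ 0.009 -0.001 -1.   ] F [-0.14 -0.19 -1.48] q [ 34.3  29.  -28.2  87.3  14.4  66.8  -4.4] w 0.0177
```

View pics/v7.png

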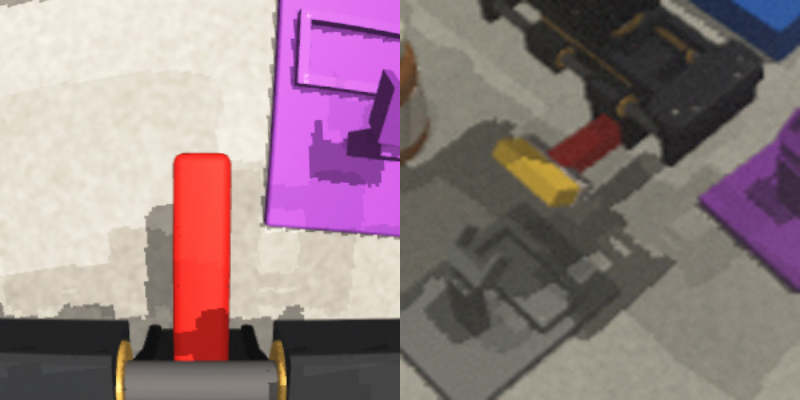

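The brush is lifted and firmly held, inverted. I'll lay it in the open lane in front of the tray, regrip near the handle end, and let it swing upright.

Request:
carry_out:
  moves:
    - [-1.5, 1.5, 0, 0]
    - [-1.5, 1.5, 0, 0]
    - [-0.6, 0.6, 0, 0]
    - [0, 0, -1, 0]
    - [0, 0, -2, 0]
    - [0, 0, -2, 0]
    - [0, 0, -1, 0]
    - [0, 0, 0, 0]
    - [0, 0, 0, 0]

```text
time_s: 11.35
tool_pos: [0.6137, -0.1478, 0.2004]
tool_rot: [102.9, 89.9, 4.8]
force: [0.2, -0.3, -1.6]
grip_width: 0.0178
```

```bash
python3 st.py
```

```text
t 11.35 tcp [ 0.6137 -0.1478  0.2004] grip [ 0.6139 -0.1478  0.0369] yawY -8.16 x [ 0.001  0.    -1.   ] F [ 0.25 -0.25 -1.59] q [ 33.5  28.7 -28.1  97.   15.5  58.1  -8.1] w 0.0178
```

Request:
carry_out:
  moves:
    - [0, 0, -0.6, 0]
    - [0, 0, -0.2, 0]
    - [0, 0, 0, 0]

```text
time_s: 11.65
tool_pos: [0.6147, -0.1484, 0.1935]
tool_rot: [88.7, 89.7, -9.5]
force: [0.5, 0.6, -1.7]
grip_width: 0.0179
```

Request:
carry_out:
  moves:
    - [0, 0, 0, 0]
    - [0, 0, 0, 0]
    - [0, 0, 0, 0]
    - [0, 0, 0, 0]
  hand: 3.6

```text
time_s: 12.05
tool_pos: [0.6159, -0.1485, 0.1959]
tool_rot: [83.0, 89.5, -15.2]
force: [-0.3, 0.4, 0.8]
grip_width: 0.0347
```

```bash
python3 - <<'E'
from st import *
m=viewer.camera_model('wrist')
im=viewer.read_camera('wrist');t=viewer.read_camera('top')
for n,i in(('wrist',im),('top',t)):
  for A,c,l in blobs(mask(i,0,8,140,60)|mask(i,172,180,140,60),100):
    q=np.argwhere(l)[:,::-1]; ax=1 if n=='wrist' else 0; rows=np.unique(q[:,ax])
    for y in (rows[1],rows[3],rows[-2]):
        u=q[q[:,ax]==y].mean(0); print(n,A,u,onz(n,u,.02,m if n=='wrist' else None).round(4).tolist())
E
```

```text
t 12.05 tcp [ 0.6159 -0.1485  0.1959] grip [ 0.6173 -0.1489  0.0324] yawY -8.18 x [ 0.009 -0.002 -1.   ] F [-0.32  0.37  0.79] q [ 33.3  29.1 -28.   97.   15.8  57.3  -8.3] w 0.0347
wrist 6262 [315.5 147. ] [[0.6268, -0.0808, 0.02]]
wrist 6262 [316. 149.] [[0.6268, -0.0816, 0.02]]
wrist 6262 [316.5 299. ] [[0.6174, -0.1475, 0.02]]
wrist 1081 [317. 335.] [[0.6149, -0.1659, 0.02]]
wrist 1081 [317. 337.] [[0.6147, -0.167, 0.02]]
wrist 1081 [317. 362.] [[0.6127, -0.1811, 0.02]]
top 118 [348. 233.] [[0.6235, -0.0866, 0.02]]
top 118 [350. 233.] [[0.6235, -0.0914, 0.02]]
top 118 [362.  233.5] [[0.6219, -0.1202, 0.02]]
```

Request:
carry_out:
  moves:
    - [0.2, 1.5, 0, 0]
    - [0.25, 1.5, 0, 0]
    - [0.15, 1, -0.2, 0]
    - [0, 0.2, -0.4, 0]
    - [0, 0, -0.2, 0]
    - [0, 0, 0, 0]
    - [0, 0, 0, 0]

```text
time_s: 12.85
tool_pos: [0.6222, -0.1005, 0.1868]
tool_rot: [89.5, 89.5, -8.5]
force: [0.3, -0.0, -0.5]
grip_width: 0.0359
```

```bash
python3 st.py
```

```text
t 12.85 tcp [ 0.6222 -0.1005  0.1868] grip [ 0.6235 -0.1007  0.0233] yawY -8.0 x [ 0.008 -0.001 -1.   ] F [ 0.28 -0.05 -0.53] q [ 29.4  29.6 -28.5  97.7  16.5  56.4 -13.1] w 0.0359
```

Request:
carry_out:
  moves:
    - [0, 0, -0.1, 0]
    - [0, 0, 0, 0]
    - [0, 0, 0, 0]
    - [0, 0, 0, 0]
    - [0, 0, 0, 0]
  hand: 1
  force: 6

```text
time_s: 13.35
tool_pos: [0.6219, -0.1024, 0.1857]
tool_rot: [86.8, 89.6, -11.3]
force: [-0.4, 0.7, 0.1]
grip_width: 0.018
```

Request:
carry_out:
  moves:
    - [0, -0.1, 1.2, 0]
    - [0, -0.2, 1.4, 0]
    - [-0.1, -0.5, 1.3, 0]
    - [-0.1, -0.6, 1.2, 0]
    - [-0.1, -0.8, 1.2, 0]
    - [-0.1, -0.9, 1.1, 0]
    - [-0.1, -1, 0.9, 0]
    - [-0.1, -1, 0.8, 0]
    - [-0.1, -1, 0.7, 0]
    - [-0.1, -1, 0.5, 0]
    - [0, 0, 0, 0]
    - [0, 0, 0, 0]

```text
time_s: 14.55
tool_pos: [0.6129, -0.1808, 0.3005]
tool_rot: [88.0, 89.4, -10.3]
force: [-0.5, 1.3, 1.2]
grip_width: 0.0181
```

```bash
cat > look.py <<'E'
import sys
from st import *
m=viewer.camera_model('wrist')
ims={n:viewer.read_camera(n) for n in('wrist','scene','top')}
for n,i in ims.items():
  cv2.imwrite(f'pics/{sys.argv[1]}_{n}.png',i[:,:,::-1])
  for nm,k in(('red',mask(i,0,8,140,60)|mask(i,172,180,140,60)),('yel',mask(i,20,32,150,80))):
    for A,c,l in blobs(k,25):
      if n=='scene' and (c[1]<200 or c[1]>430) or n=='top' and c[0]>550: continue
      print(n,nm,A,c.round(1),cv2.boundingRect(np.argwhere(l)[:,::-1].astype(np.int32)))
E
python3 look.py a8
```

```text
t 14.55 tcp [ 0.6129 -0.1808  0.3005] grip [ 0.6146 -0.1811  0.137 ] yawY -8.32 x [ 0.01  -0.002 -1.   ] F [-0.46  1.33  1.22] q [ 37.   23.3 -29.   91.5  12.   67.6  -2.8] w 0.0181
wrist red 1595 [320.4 283. ] (298, 265, 46, 36)
wrist yel 42 [258.5 306.8] (257, 299, 4, 18)
wrist yel 46 [259.1 332.5] (257, 324, 5, 19)
scene red 321 [271.3 310.1] (263, 288, 18, 41)
scene yel 201 [261.4 332.9] (251, 323, 21, 21)
```

Request:
carry_out:
  moves:
    - [0, 0, 1.2, 0]
    - [0, 1, 1.2, 0]
    - [0, 2, 0, 0]
    - [0.2, 3, 0, 0]
    - [0.2, 3, 0, 0]
    - [0.2, 3, 0, 0]
    - [0, 1, 0, 0]
    - [0, 0, 0, 0]
    - [0, 0, 0, 0]
  force: 10

```text
time_s: 15.6
tool_pos: [0.6179, -0.043, 0.329]
tool_rot: [78.3, 89.3, -19.8]
force: [0.1, -1.3, -1.0]
grip_width: 0.0179
```

```bash
python3 look.py a9; python3 - <<'E'
import cv2,numpy as np
s=cv2.imread('pics/a9_scene.png');w=cv2.imread('pics/a9_wrist.png')
cv2.imwrite('pics/v9.png',np.hstack([cv2.resize(s[220:350,240:370],(400,400),interpolation=cv2.INTER_CUBIC),cv2.resize(w[120:420,170:470],(400,400))]))
E
```

```text
t 15.6 tcp [ 0.6179 -0.043   0.329 ] grip [ 0.6197 -0.0436  0.1655] yawY -8.15 x [ 0.011 -0.004 -1.   ] F [ 0.1  -1.34 -0.98] q [ 28.   20.2 -32.7  92.7  11.7  69.9 -15.1] w 0.0179
wrist red 1497 [320.2 284. ] (298, 267, 46, 34)
wrist yel 120 [275.7  22.4] (261, 13, 27, 18)
wrist yel 39 [258.6 307.1] (257, 299, 4, 18)
wrist yel 51 [259.  332.6] (257, 324, 5, 19)
scene red 301 [311.5 264.4] (304, 240, 16, 44)
scene yel 163 [302.6 287.6] (293, 279, 20, 18)
```

View pics/v9.png

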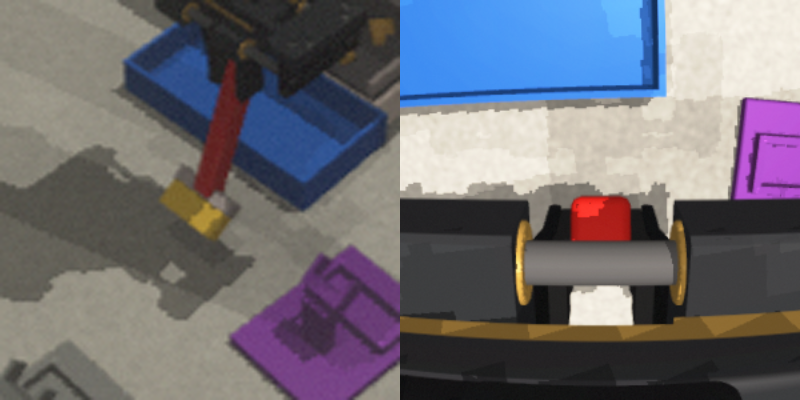

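```bash
cat > pl.py <<'E'
from h import *
ob=sensors.get_obs();M=R.from_euler('xyz',ob['tool_rot'],degrees=True).as_matrix();g=ob['tool_pos']+env.grip_depth*M[:,0]
y=M[:,1]*[1,1,0];y/=np.linalg.norm(y);e=np.array([-y[1],y[0],0])
def inpl(px,cam='scene'):
    c,d=rays(cam,px);d=d[0];t=(g-c)@y/(d@y);p=c+t*d-g;return p@e*1000,p[2]*1000
E
python3 - <<'E'
from pl import *
print(inpl([302.6,287.6]),inpl([311.5,264.4]),inpl([307,282]),inpl([316,243]))
E
```

```text
(np.float64(-47.33774891396262), np.float64(-118.62009357087392)) (np.float64(-15.529883027797702), np.float64(-61.90006563139297)) (np.float64(-32.333987810272006), np.float64(-110.66728694821774)) (np.float64(0.8848283463621445), np.float64(-3.159501183917196))
```

The handle is held near its end, almost upright, with the bristles trailing about 50 mm behind the grip. I'll use the outside of the stand's well wall as a stop to swing them forward.

Request:
carry_out:
  moves:
    - [0.5, -1.5, 0, 0]
    - [0.6, -2.5, 0, 0]
    - [0.6, -2.5, 0, 0]
    - [0.6, -2.5, 0, 0]
    - [0.5, -2.5, 0, 0]
    - [0.3, -1.5, 0, 0]
    - [0, 0, 0, 0]
    - [0, 0, 0, 0]

```text
time_s: 16.55
tool_pos: [0.6483, -0.1963, 0.3265]
tool_rot: [46.1, 89.3, -53.1]
force: [-0.2, 0.5, -1.1]
grip_width: 0.0177
```

```bash
python3 look.py b1; python3 - <<'E'
from pl import *
st=np.array([.6382,-.273,0]); d=g-st; print('grip in stand x,y,z',d@e,d@-y,g[2])
E
```

```text
t 16.55 tcp [ 0.6483 -0.1963  0.3265] grip [ 0.6495 -0.1979  0.163 ] yawY -9.21 x [ 0.008 -0.01  -1.   ] F [-0.21  0.49 -1.11] q [ 35.5  26.6 -28.3  84.   13.4  72.2  -3.5] w 0.0177
wrist red 1457 [320.2 284.4] (298, 268, 46, 33)
wrist yel 44 [258.6 307.3] (257, 298, 4, 20)
wrist yel 52 [259.1 332.6] (257, 324, 5, 19)
wrist yel 27 [381.5 333.5] (381, 326, 2, 15)
scene red 327 [279.  315.2] (271, 294, 17, 40)
scene yel 211 [270.2 338.1] (260, 328, 23, 21)
grip in stand x,y,z 0.07774822473258466 0.0006294061865746848 0.16337382789184207
```

Request:
carry_out:
  moves:
    - [0.1, 1.2, 0, 0.015]
    - [0, 0.2, -0.5, 0]
    - [0, 0, -0.8, 0]
    - [0, 0, -0.2, 0]
    - [0, 0, 0, 0]
    - [0, 0, 0, 0]

```text
time_s: 17.3
tool_pos: [0.6498, -0.1729, 0.3108]
tool_rot: [53.5, 89.3, -44.1]
force: [0.6, -0.7, -1.3]
grip_width: 0.0181
```

```bash
cat > sg.py <<'E'
from st import *
import pl
st=np.array([.6382,-.273,0]); d=pl.g-st; e=np.array([np.cos(np.radians(81.8)),np.sin(np.radians(81.8)),0]);n=np.array([-e[1],e[0],0]);print('grip in stand mm',(np.array([d@e,d@n,d[2]])*1000).round(1))
E
python3 sg.py; python3 - <<'E'
from pl import *
s=viewer.read_camera('scene')
for nm,k in(('red',mask(s,0,8,140,60)|mask(s,172,180,140,60)),('yel',mask(s,20,32,150,80))):
    for A,c,l in blobs(k,60):
        if 250<c[1]<400: print(nm,A,c,inpl(c))
E
```

```text
t 17.3 tcp [ 0.6498 -0.1729  0.3108] grip [ 0.6511 -0.1742  0.1473] yawY -7.61 x [ 0.008 -0.008 -1.   ] F [ 0.64 -0.71 -1.29] q [ 34.2  26.8 -29.   85.7  13.8  70.4  -4.3] w 0.0181
grip in stand mm [ 99.7   1.3 147.3]
red 308 [287.42207792 312.51298701] (np.float64(-16.326596953512038), np.float64(-66.07674451318447))
yel 195 [278.82564103 335.18461538] (np.float64(-46.988124348693674), np.float64(-119.55537798818416))
```

Request:
carry_out:
  moves:
    - [0, -0.3, -0.5, -0.01]
    - [-0.1, -0.8, -0.1, 0]
    - [-0.1, -0.8, 0, 0]
    - [-0.1, -0.8, 0, 0]
    - [-0.1, -0.8, 0, 0]
    - [-0.1, -0.8, 0.1, 0]
    - [-0.1, -0.8, 0.1, 0]
    - [0, 0, 0, 0]

```text
time_s: 18.15
tool_pos: [0.6435, -0.2303, 0.3082]
tool_rot: [61.2, 89.2, -37.2]
force: [1.2, 0.1, -2.1]
grip_width: 0.0177
```

```bash
cat > br.py <<'E'
import sg
from pl import *
s=viewer.read_camera('scene')
for nm,k in(('red',mask(s,0,8,140,60)|mask(s,172,180,140,60)),('yel',mask(s,20,32,150,80))):
    for A,c,l in blobs(k,40):
        if 220<c[1]<400: print(nm,A,c.round(1),np.round(inpl(c),1))
E
python3 br.py
```

```text
t 18.15 tcp [ 0.6435 -0.2303  0.3082] grip [ 0.6453 -0.2317  0.1447] yawY -8.42 x [ 0.011 -0.009 -1.   ] F [ 1.17  0.13 -2.08] q [ 37.8  27.9 -27.7  84.2  13.7  70.4  -0. ] w 0.0177
grip in stand mm [ 41.9  -1.1 144.7]
red 164 [280.1 325.7] [ 15.9 -84.5]
yel 129 [279.6 341.2] [   9.5 -136.9]
```

Request:
carry_out:
  moves:
    - [-0.1, -0.8, 0, 0]
    - [-0.1, -0.8, -0.1, 0]
    - [-0.1, -0.8, -0.2, 0]
    - [-0.1, -0.8, -0.2, 0]
    - [-0.1, -0.5, -0.2, 0]
    - [0, 0, 0, 0]

```text
time_s: 18.8
tool_pos: [0.638, -0.2689, 0.2996]
tool_rot: [64.7, 89.3, -33.6]
force: [0.9, 0.9, -1.8]
grip_width: 0.0179
```

```bash
python3 br.py
```

```text
t 18.8 tcp [ 0.638  -0.2689  0.2996] grip [ 0.6397 -0.2699  0.1361] yawY -8.32 x [ 0.01  -0.007 -1.   ] F [ 0.92  0.86 -1.79] q [ 40.1  29.3 -26.9  83.2  13.8  70.1   3.3] w 0.0179
grip in stand mm [  3.2  -1.  136.1]
yel 48 [281.2 344. ] [  51.6 -143.3]
```

```bash
python3 look.py b3 | grep -v wrist; python3 - <<'E'
from pl import *
import pl
pl.g=g+np.array([.029,0,0]);
print(pl.inpl([281.2,344]))
s=cv2.imread('pics/b3_scene.png')
cv2.imwrite('pics/vb3.png',cv2.resize(s[270:390,215:335],(600,600),interpolation=cv2.INTER_CUBIC))
E
```

```text
t 18.85 tcp [ 0.6381 -0.2684  0.2997] grip [ 0.6398 -0.2695  0.1362] yawY -8.29 x [ 0.01  -0.007 -1.   ] F [ 0.21  0.67 -1.48] q [ 40.1  29.2 -26.9  83.2  13.8  70.1   3.3] w 0.0182
scene red 41 [279.6 334.5] (275, 331, 10, 9)
top red 109 [411.1 219.2] (402, 215, 20, 9)
(np.float64(24.844853891467828), np.float64(-91.4493852544297))
```

View pics/vb3.png

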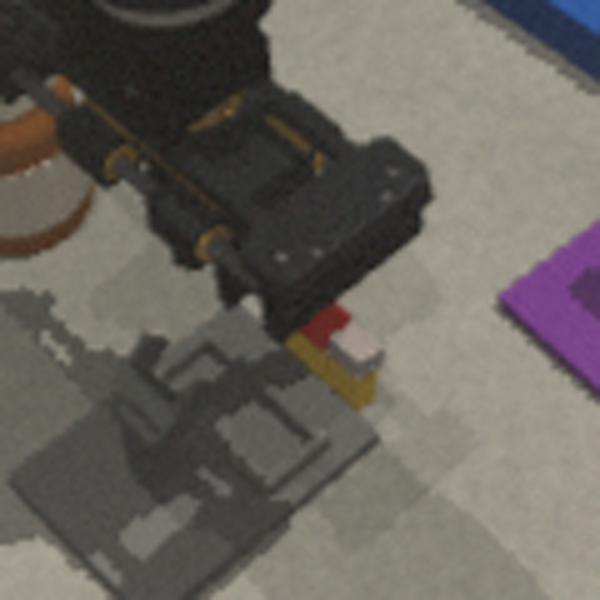

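Request:
carry_out:
  moves:
    - [0, 0, 1.5, 0]
    - [0, 1, 1.5, 0]
    - [-0.3, 3, 0, 0]
    - [-0.4, 3.5, 0, 0]
    - [-0.4, 3.5, 0, 0]
    - [-0.4, 3.5, 0, 0]
    - [-0.4, 2, 0, 0]
    - [0, 0.8, -0.5, 0]
    - [0, 0, -1, 0]
    - [0, 0, 0, 0]
    - [0, 0, 0, 0]

```text
time_s: 20.1
tool_pos: [0.6192, -0.084, 0.3304]
tool_rot: [70.6, 88.3, -27.5]
force: [0.9, -0.5, -1.4]
grip_width: 0.0181
```

```bash
python3 br.py;python3 look.py b4|tail -8
```

```text
t 20.1 tcp [ 0.6192 -0.084   0.3304] grip [ 0.6234 -0.0862  0.167 ] yawY -8.07 x [ 0.026 -0.013 -1.   ] F [ 0.89 -0.48 -1.41] q [ 30.9  20.2 -31.8  92.2  12.1  69.3 -11.4] w 0.0181
grip in stand mm [182.8  41.3 167. ]
red 148 [318. 268.] [ 36.3 -78.2]
yel 79 [320.1 282.3] [  42.6 -134.6]
t 20.15 tcp [ 0.619  -0.0845  0.3301] grip [ 0.6231 -0.0867  0.1667] yawY -8.11 x [ 0.025 -0.014 -1.   ] F [-0.52  0.47 -2.01] q [ 30.9  20.3 -31.8  92.3  12.1  69.3 -11.4] w 0.0178
wrist red 4665 [320.1 241.7] (298, 171, 46, 130)
wrist red 32 [320.5 334. ] (305, 334, 32, 1)
wrist yel 38 [258.6 307. ] (257, 298, 4, 19)
wrist yel 49 [259.2 332.3] (257, 324, 5, 20)
scene red 138 [317.7 268.1] (311, 258, 14, 21)
scene yel 65 [319.8 282.4] (312, 275, 18, 16)
```

```bash
cat > phi.py <<'E'
from pl import *
def phi(row,sg=107,col=320,m=None):
    # upper-face point of handle at ferrule: brush frame (x,z): axis point s=7 + 10 mm along normal (cos35,sin35)
    c,d=rays('wrist',[col,row],m);d=d[0];A=np.array([c-g,d]);best=None
    c2=np.array([(c-g)@e,(c-g)[2]])*1000;d2=np.array([d@e,d[2]]);d2/=np.linalg.norm(d2)
    s,k=np.sin(np.radians(35)),np.cos(np.radians(35))
    G=np.array([-sg*s,28+sg*k]);Pt=np.array([-7*s+10*k,28+7*k+10*s])-G;O=-G
    out=[]
    for f in np.arange(-60,70,.5):
        r=np.radians(f);Rm=np.array([[np.cos(r),np.sin(r)],[-np.sin(r),np.cos(r)]])
        q=Rm@Pt-c2;out.append((abs(q[0]*d2[1]-q[1]*d2[0]),f,(Rm@O).round(1).tolist()))
    return min(out)
if __name__=='__main__':
    import sg
    m=viewer.camera_model('wrist');im=viewer.read_camera('wrist')
    b=max(blobs(mask(im,0,8,140,60)|mask(im,172,180,140,60),100),key=lambda t:t[0]);r=np.argwhere(b[2])
    row=r[:,0].min()+.5;print('row',row,'miss,phi,origin rel grip',phi(row,m=m))
E
python3 phi.py
```

```text
t 20.3 tcp [ 0.6191 -0.0841  0.3303] grip [ 0.6232 -0.0863  0.1669] yawY -8.1 x [ 0.025 -0.013 -1.   ] F [ 1.    0.96 -2.71] q [ 30.9  20.2 -31.8  92.3  12.   69.3 -11.4] w 0.018
grip in stand mm [182.7  41.5 166.9]
row 171.5 miss,phi,origin rel grip (np.float64(0.0397481240115205), np.float64(8.5), [43.6, -123.5])
```

Request:
carry_out:
  moves:
    - [0, 0, -1.2, 0]
    - [0, 0, -1.2, 0]
    - [0, 0, -1.0, 0]
    - [0, 0, 0, 0]
    - [-0.1, -0.7, -0.4, 0]
    - [-0.1, -0.7, -0.4, 0]
    - [-0.1, -0.7, -0.4, 0]
    - [0, 0, 0, 0]

```text
time_s: 21.15
tool_pos: [0.6177, -0.1097, 0.2842]
tool_rot: [68.6, 87.8, -29.6]
force: [-0.0, -1.4, 3.1]
grip_width: 0.0182
```

```bash
python3 phi.py
```

```text
t 21.15 tcp [ 0.6177 -0.1097  0.2842] grip [ 0.6231 -0.1127  0.1208] yawY -8.25 x [ 0.033 -0.019 -0.999] F [-0.03 -1.41  3.13] q [ 32.1  22.6 -30.6  94.8  13.6  64.1 -10.4] w 0.0182
grip in stand mm [156.5  37.8 120.8]
row 142.5 miss,phi,origin rel grip (np.float64(0.22057056614161508), np.float64(-4.0), [69.3, -111.1])
```

Request:
carry_out:
  moves:
    - [-0.1, -0.7, -0.5, 0]
    - [-0.1, -0.7, -0.6, 0]
    - [-0.1, -0.6, -0.7, 0]
    - [-0.1, -0.5, -0.7, 0]
    - [-0.1, -0.5, -0.7, 0]
    - [-0.1, -0.5, -0.7, 0]
    - [0, 0, 0, 0]

```text
time_s: 21.9
tool_pos: [0.6125, -0.1467, 0.2454]
tool_rot: [68.3, 87.5, -29.8]
force: [0.8, -0.1, 1.3]
grip_width: 0.0177
```

```bash
python3 phi.py
```

```text
t 21.9 tcp [ 0.6125 -0.1467  0.2454] grip [ 0.6188 -0.1503  0.0821] yawY -8.12 x [ 0.038 -0.022 -0.999] F [ 0.84 -0.09  1.33] q [ 34.3  24.8 -29.2  96.6  14.8  59.9  -7.8] w 0.0177
grip in stand mm [118.6  36.7  82.1]
row 84.5 miss,phi,origin rel grip (np.float64(0.16604120658474386), np.float64(-34.5), [116.1, -60.5])
```

Request:
carry_out:
  moves:
    - [-0.1, -0.4, -0.6, 0]
    - [-0.1, -0.4, -0.7, 0]
    - [0, 0, 0, 0]

```text
time_s: 22.25
tool_pos: [0.6113, -0.1531, 0.2318]
tool_rot: [71.9, 87.4, -26.1]
force: [-0.0, -1.2, 0.7]
grip_width: 0.0178
```

Request:
carry_out:
  moves:
    - [0, 0, 0, 0]
    - [0, 0, 0, 0]
    - [0, 0, 1, 0]
    - [0, 0, 2, 0]
    - [0, 0, 3, 0]
    - [0, 0, 2, 0]
    - [0, 0, 0, 0]
    - [0, 0, 0, 0]
  force: 25

```text
time_s: 23.05
tool_pos: [0.6097, -0.1492, 0.3139]
tool_rot: [73.8, 87.8, -23.9]
force: [0.2, -0.5, -1.5]
grip_width: 0.0176
```

```bash
python3 phi.py; python3 br.py; python3 look.py b6 >/dev/null
```

```text
t 23.05 tcp [ 0.6097 -0.1492  0.3139] grip [ 0.6155 -0.1517  0.1506] yawY -7.72 x [ 0.035 -0.016 -0.999] F [ 0.23 -0.51 -1.55] q [ 35.8  20.9 -30.4  93.2  12.   66.9  -5. ] w 0.0176
grip in stand mm [116.8  39.8 150.6]
row 72.5 miss,phi,origin rel grip (np.float64(0.008745526239753332), np.float64(-43.0), [123.8, -42.7])
t 23.1 tcp [ 0.6098 -0.1491  0.314 ] grip [ 0.6157 -0.1517  0.1506] yawY -7.72 x [ 0.036 -0.016 -0.999] F [-0.39  0.28 -1.35] q [ 35.8  20.9 -30.4  93.2  12.   66.9  -5. ] w 0.0175
grip in stand mm [116.9  39.6 150.6]
```

```bash
python3 - <<'E'
from pl import *
from tri import tri
for n in('top','scene'):
    i=cv2.imread(f'pics/b6_{n}.png')[:,:,::-1].copy()
    for nm,k in(('red',mask(i,0,8,130,50)|mask(i,172,180,130,50)),('yel',mask(i,18,32,130,60)),('wht',cv2.inRange(cv2.cvtColor(i,cv2.COLOR_RGB2HSV),(0,0,120),(180,50,255)))):
        for A,c,l in blobs(k,20):
            if n=='top' and 300<c[0]<420 and 180<c[1]<290 or n=='scene' and 300<c[0]<400 and 200<c[1]<320:
                print(n,nm,A,c.round(1),cv2.boundingRect(np.argwhere(l)[:,::-1].astype(np.int32)),np.round(inpl(c,n),1))
print(g)
for n,b in(('scene',(290,200,90,90)),('top',(310,195,90,70))):
    i=cv2.imread(f'pics/b6_{n}.png');x,y,w,h=b;cv2.imwrite(f'pics/vb6{n}.png',cv2.resize(i[y:y+h,x:x+w],(400,400),interpolation=cv2.INTER_CUBIC))
cv2.imwrite('pics/vb6.png',np.hstack([cv2.imread('pics/vb6scene.png'),cv2.imread('pics/vb6top.png')]))
E
```

```text
top red 275 [350.6 226.6] (334, 222, 35, 10) [65.7 -5.5]
top yel 84 [328.4 225.1] (326, 214, 6, 24) [114.6 -27.5]
scene yel 32 [339.1 215. ] (336, 212, 7, 7) [173.5  61.5]
scene yel 33 [350.6 235.1] (347, 232, 8, 8) [216.9 -31.6]
scene wht 45 [387.4 235.8] (385, 230, 6, 12) [ 374.6 -143.2]
scene wht 32 [369.9 247. ] (362, 239, 18, 15) [ 299. -132.]
[ 0.61496067 -0.15205409  0.14935157]
```

```bash
python3 - <<'E'
from pl import *
for z in(.08,.095,.11):
    for px in([326,225.5],[328.4,225.1],[334,226.]):
        p=onz('top',px,z)[0]-g; print(z,px,(p@e*1000).round(1),(p@y*1000).round(1))
E
```

```text
0.08 [326, 225.5] 120.1 3.8
0.08 [328.4, 225.1] 114.7 5.4
0.08 [334, 226.0] 101.7 4.9
0.095 [326, 225.5] 120.0 1.9
0.095 [328.4, 225.1] 114.7 3.5
0.095 [334, 226.0] 101.7 3.0
0.11 [326, 225.5] 119.8 0.0
0.11 [328.4, 225.1] 114.6 1.6
0.11 [334, 226.0] 101.8 1.1
```

Request:
carry_out:
  moves:
    - [-1, 0, 0.5, 0.02]
    - [-2, 0, 0.5, 0.005]
    - [-2, 0, 0, 0]
    - [-1.4, 0, 0, 0]
    - [-0.4, 1, 0, 0]
    - [0.2, 2, 0, 0]
    - [0.3, 2, 0, 0]
    - [0.3, 2, 0, 0]
    - [0, 0, 0, 0]
    - [0, 0, 0, 0]

```text
time_s: 24.3
tool_pos: [0.5428, -0.0744, 0.3204]
tool_rot: [72.6, 88.3, -23.4]
force: [-0.2, -1.1, -1.6]
grip_width: 0.0176
```

```bash
cat > pg.py <<'E'
from st import *
P=np.array([.5751,.1457,0]);a=np.radians(83.6);u=np.array([np.cos(a),np.sin(a),0]);v=np.array([-u[1],u[0],0])
d=g-P;print('grip in press mm',(np.array([d@u,d@v,d[2]])*1000).round(1),'brush x~',round(d@u*1000+114,1))
E
python3 pg.py
```

```text
t 24.3 tcp [ 0.5428 -0.0744  0.3204] grip [ 0.5472 -0.0763  0.157 ] yawY -5.91 x [ 0.027 -0.012 -1.   ] F [-0.21 -1.1  -1.63] q [ 35.9  11.4 -34.3 103.7   7.7  65.5  -6.9] w 0.0176
grip in press mm [-223.7    3.   157. ] brush x~ -109.7
```

Request:
carry_out:
  moves:
    - [0.2, 2, 0, -0.005]
    - [0.25, 2.2, 0, 0]
    - [0.25, 2.2, 0, 0]
    - [0.25, 2.2, 0, 0]
    - [0.25, 2.2, 0, 0]
    - [0.25, 2, 0, 0]
    - [0.2, 1.5, 0, 0]
    - [0, 0, 0, 0]
    - [0, 0, 0, 0]

```text
time_s: 25.2
tool_pos: [0.5594, 0.0649, 0.3194]
tool_rot: [64.7, 88.4, -32.1]
force: [0.4, -0.6, -1.9]
grip_width: 0.0178
```

```bash
python3 pg.py; python3 look.py c1 >/dev/null; python3 - <<'E'
import cv2,numpy as np
s=cv2.imread('pics/c1_scene.png');w=cv2.imread('pics/c1_wrist.png')
cv2.imwrite('pics/vc1.png',np.hstack([cv2.resize(s[90:310,250:470],(400,400),interpolation=cv2.INTER_CUBIC),cv2.resize(w[0:300,170:470],(400,400))]))
E
```

```text
t 25.2 tcp [0.5594 0.0649 0.3194] grip [0.5634 0.0624 0.1559] yawY -6.83 x [ 0.024 -0.015 -1.   ] F [ 0.38 -0.57 -1.92] q [ 24.4  14.3 -38.8 101.4  11.   66.6 -24.6] w 0.0178
grip in press mm [-84.1   2.3 155.9] brush x~ 29.9
```

View pics/vc1.png

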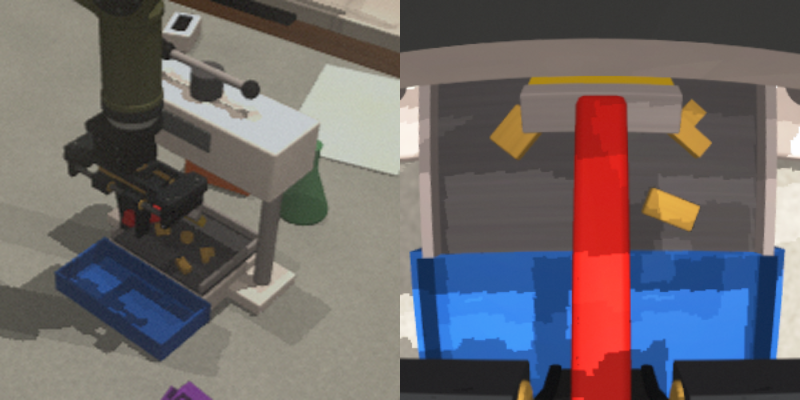

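The wrist view shows the ferrule just over the middle offcut, with the L-piece and block either side and the bar in front. There is clearance to the head. I'll go deeper, then down.

Request:
carry_out:
  moves:
    - [0.1, 1, 0, 0]
    - [0.1, 0.9, 0, 0]
    - [0.05, 0.4, -0.5, 0]
    - [0, 0, -1, 0]
    - [0, 0, -0.5, 0]
    - [0, 0, 0, 0]
    - [0, 0, 0, 0]

```text
time_s: 26.05
tool_pos: [0.5618, 0.0874, 0.2968]
tool_rot: [62.0, 88.4, -35.1]
force: [-0.7, 0.2, -0.9]
grip_width: 0.0175
```

```bash
python3 pg.py
```

```text
t 26.05 tcp [0.5618 0.0874 0.2968] grip [0.5655 0.0848 0.1333] yawY -7.07 x [ 0.023 -0.016 -1.   ] F [-0.71  0.18 -0.95] q [ 21.9  16.5 -39.  101.9  12.8  64.6 -28.4] w 0.0175
grip in press mm [-61.6   2.7 133.3] brush x~ 52.4
```

Request:
carry_out:
  moves:
    - [0.05, 0.5, -0.4, 0]
    - [0, 0, -0.6, 0]
    - [0, 0, -0.5, 0]
    - [0, 0, -0.2, 0]
    - [0, 0, 0, 0]

```text
time_s: 26.55
tool_pos: [0.5625, 0.0924, 0.2783]
tool_rot: [61.9, 88.4, -35.2]
force: [0.3, -0.6, -1.5]
grip_width: 0.0177
```

```bash
python3 pg.py
```

```text
t 26.55 tcp [0.5625 0.0924 0.2783] grip [0.5662 0.0897 0.1149] yawY -7.11 x [ 0.023 -0.016 -1.   ] F [ 0.31 -0.64 -1.52] q [ 21.   17.9 -38.8 102.8  13.9  62.8 -29.8] w 0.0177
grip in press mm [-56.6   2.6 114.9] brush x~ 57.4
```

Request:
carry_out:
  moves:
    - [0, 0, -0.3, 0]
    - [0, 0, -0.3, 0]
    - [0, 0, -0.3, 0]

```text
time_s: 26.85
tool_pos: [0.5635, 0.0916, 0.2706]
tool_rot: [63.7, 88.2, -33.5]
force: [-0.4, -1.9, 1.7]
grip_width: 0.0179
```

```bash
python3 pg.py
```

```text
t 26.85 tcp [0.5635 0.0916 0.2706] grip [0.5677 0.0887 0.1071] yawY -7.19 x [ 0.026 -0.017 -1.   ] F [-0.39 -1.88  1.73] q [ 20.8  18.5 -38.5 103.1  14.5  61.8 -30.2] w 0.0179
grip in press mm [-57.4   1.  107.1] brush x~ 56.6
```

Request:
carry_out:
  moves:
    - [0, 0, -0.2, 0]
    - [0, 0, -0.2, 0]
    - [0, 0, -0.2, 0]
    - [-0.05, -0.6, -0.15, 0]
    - [-0.1, -0.9, -0.1, 0]
    - [-0.1, -0.9, -0.1, 0]
    - [-0.1, -0.9, -0.1, 0]
    - [-0.1, -0.9, -0.1, 0]

```text
time_s: 27.65
tool_pos: [0.5589, 0.0494, 0.2586]
tool_rot: [73.7, 88.2, -23.4]
force: [0.7, 0.4, 0.7]
grip_width: 0.0172
```

```bash
python3 pg.py
```

```text
t 27.65 tcp [0.5589 0.0494 0.2586] grip [0.5636 0.0474 0.0952] yawY -7.05 x [ 0.029 -0.012 -1.   ] F [0.7  0.36 0.65] q [ 24.7  17.8 -37.7 105.2  13.7  59.8 -25.4] w 0.0172
grip in press mm [-99.    0.5  95.2] brush x~ 15.0
```

Request:
carry_out:
  moves:
    - [-0.1, -0.9, 0, 0]
    - [-0.1, -0.9, 0, 0]
    - [-0.1, -0.9, 0, 0]
    - [-0.1, -0.9, 0, 0]
    - [-0.1, -0.9, 0, 0]
    - [-0.1, -0.9, 0, 0]
    - [-0.1, -0.9, 0, 0]
    - [-0.1, -0.9, 0, 0]
    - [0, 0, 0, 0]

```text
time_s: 28.55
tool_pos: [0.5489, -0.0332, 0.2575]
tool_rot: [65.2, 88.3, -32.1]
force: [-0.4, -0.6, -0.6]
grip_width: 0.0178
```

```bash
python3 pg.py;  cat > off.py <<'E'
import sys
from h import *
P=np.array([.5751,.1457,0]);a=np.radians(83.6);u=np.array([np.cos(a),np.sin(a),0]);v=np.array([-u[1],u[0],0])
m=viewer.camera_model('wrist')
for n in('scene','wrist'):
    i=viewer.read_camera(n);cv2.imwrite(f'pics/{sys.argv[1]}_{n}.png',i[:,:,::-1]);print(n)
    for A,c,l in blobs(mask(i,12,28,90,45),20 if n=='scene' else 60):
        for z in(.055,.014):
            p=onz(n,c,z,m if n=='wrist' else None)[0]-P; x,y=p@u*1000,p@v*1000
            if abs(y)<115 and (-45<x<90 if z>.03 else -150<x<-40): print(A,c.round(1),'bed' if z>.03 else 'tray',round(x,1),round(y,1))
E
python3 off.py d1
```

```text
t 28.55 tcp [ 0.5489 -0.0332  0.2575] grip [ 0.5531 -0.0358  0.0941] yawY -7.28 x [ 0.025 -0.016 -1.   ] F [-0.37 -0.65 -0.56] q [ 31.9  16.1 -35.6 106.8  12.   59.1 -16. ] w 0.0178
grip in press mm [-182.8    1.6   94.1] brush x~ -68.8
scene
62 [338.9 215.3] bed 15.7 38.3
52 [363.1 229.2] bed 16.7 -46.4
59 [348.7 239.4] bed -38.8 -43.4
36 [328.6 249.1] tray -70.1 -1.2
wrist
853 [395.1  13.3] bed -44.7 -40.6
1602 [319.7  39. ] tray -47.9 -3.9
```

Request:
carry_out:
  moves:
    - [0.5, 0, 1.5, 0]
    - [1.3, 0, 1.5, 0]
    - [1.3, 1, 1.2, 0]
    - [1, 2, 0, 0]
    - [0.3, 2.2, 0, 0]
    - [0.25, 2.2, 0, 0]
    - [0.25, 2.2, 0, 0]
    - [0.1, 1.2, 0, 0]
    - [0, 0, 0, 0]
    - [0, 0, 0, 0]

```text
time_s: 29.65
tool_pos: [0.5991, 0.0842, 0.2994]
tool_rot: [65.2, 88.6, -31.7]
force: [-0.3, -0.4, -0.9]
grip_width: 0.0179
```

```bash
python3 pg.py; python3 off.py d2
```

```text
t 29.65 tcp [0.5991 0.0842 0.2994] grip [0.6026 0.082  0.136 ] yawY -6.86 x [ 0.021 -0.013 -1.   ] F [-0.29 -0.45 -0.87] q [ 20.5  20.9 -38.   96.6  15.   66.4 -28.4] w 0.0179
grip in press mm [-60.2 -34.4 136. ] brush x~ 53.8
scene
53 [334.3 196.9] bed 66.7 100.6
55 [363.3 229.1] bed 17.2 -46.6
59 [348.6 239.4] bed -39.0 -43.2
38 [328.4 249.1] tray -70.1 -0.7
wrist
1585 [319.8  39.8] bed 74.7 -38.6
1149 [196.7 136.9] bed 17.4 37.2
127 [345.3 141.8] bed 11.4 -53.3
554 [269.8 250. ] tray -66.6 -1.1
542 [261.7 317.1] tray -122.0 8.3
541 [379.  317.2] tray -123.9 -85.1
```

Request:
carry_out:
  moves:
    - [0.7, 0, -0.6, 0]
    - [0.1, 0, -1, 0]
    - [0, 0, -1, 0]
    - [0, 0, -0.4, 0]
    - [0, 0, -0.3, 0]
    - [0, 0, -0.2, 0]

```text
time_s: 30.35
tool_pos: [0.6082, 0.0786, 0.2604]
tool_rot: [59.2, 88.5, -38.2]
force: [-0.6, -2.7, 1.5]
grip_width: 0.018
```

```bash
python3 pg.py
```

```text
t 30.35 tcp [0.6082 0.0786 0.2604] grip [0.6115 0.076  0.097 ] yawY -7.32 x [ 0.02  -0.016 -1.   ] F [-0.63 -2.73  1.52] q [ 19.7  24.1 -36.8  97.5  17.2  63.  -29.7] w 0.018
grip in press mm [-65.2 -43.9  97. ] brush x~ 48.8
```

Request:
carry_out:
  moves:
    - [-0.1, -0.9, 0, 0]
    - [-0.1, -0.9, 0, 0]
    - [-0.1, -0.9, -0.05, 0]
    - [-0.1, -0.9, 0, 0]
    - [-0.1, -0.9, 0, 0]
    - [-0.1, -0.9, -0.05, 0]
    - [-0.1, -0.9, 0, 0]

```text
time_s: 31.05
tool_pos: [0.601, 0.012, 0.2613]
tool_rot: [67.6, 88.4, -29.6]
force: [-0.4, 0.5, -0.7]
grip_width: 0.0175
```

```bash
python3 pg.py; python3 off.py d3
```

```text
t 31.05 tcp [0.601  0.012  0.2613] grip [0.6049 0.0098 0.0979] yawY -7.25 x [ 0.024 -0.014 -1.   ] F [-0.37  0.5  -0.69] q [ 25.8  22.3 -36.   99.4  15.7  61.9 -22.6] w 0.0175
grip in press mm [-131.7  -44.8   97.9] brush x~ -17.7
scene
31 [340.6 214.2] bed 22.1 37.9
31 [341.3 224.6] bed -8.4 8.6
wrist
1094 [156.3  12.9] bed 15.9 37.3
1661 [319.4  37.7] bed -6.9 -48.9
428 [288.8  95.3] bed -36.8 -33.3
798 [240.6 152.8] tray -65.1 -0.8
```

Request:
carry_out:
  moves:
    - [-0.1, -0.9, -0.1, 0]
    - [-0.1, -0.9, -0.1, 0]
    - [-0.1, -0.9, 0, 0]
    - [-0.1, -0.9, 0, 0]
    - [-0.1, -0.9, 0, 0]
    - [-0.1, -0.9, 0, 0]
    - [0, 0, 0, 0]
    - [0, 0, 0, 0]

```text
time_s: 31.95
tool_pos: [0.5937, -0.0491, 0.258]
tool_rot: [60.2, 88.5, -37.2]
force: [-0.0, -0.5, -1.1]
grip_width: 0.0176
```

```bash
python3 pg.py; python3 off.py d4
```

```text
t 31.95 tcp [ 0.5937 -0.0491  0.258 ] grip [ 0.5971 -0.0517  0.0945] yawY -7.4 x [ 0.021 -0.016 -1.   ] F [-0.01 -0.46 -1.12] q [ 30.9  21.6 -34.8 100.3  14.9  61.3 -16.4] w 0.0176
grip in press mm [-193.7  -43.9   94.5] brush x~ -79.7
scene
61 [338.9 215.2] bed 15.9 38.4
43 [298.5 241.3] tray -103.0 79.5
29 [323.  239.3] tray -52.3 35.6
39 [340.7 260. ] tray -78.7 -51.5
wrist
1542 [320.   39.9] tray -59.3 -49.5
784 [239.5  57.8] tray -68.5 -1.1
```

Request:
carry_out:
  moves:
    - [-1, 0, 1.5, 0]
    - [-2, 0.2, 1.5, 0]
    - [-2, 0.5, 1, 0]
    - [-1.6, 1.5, 0, 0]
    - [-0.3, 2.2, 0, 0]
    - [0.25, 2.2, 0, 0]
    - [0.25, 2.2, 0, 0]
    - [0.2, 2, 0, 0]
    - [0.1, 1, 0, 0]
    - [0, 0, 0, 0]
    - [0, 0, 0, 0]

```text
time_s: 33.15
tool_pos: [0.5291, 0.079, 0.3001]
tool_rot: [62.5, 88.4, -34.4]
force: [-0.7, 0.0, -1.3]
grip_width: 0.0173
```

```bash
python3 pg.py; python3 off.py d5
```

```text
t 33.15 tcp [0.5291 0.079  0.3001] grip [0.5329 0.0764 0.1367] yawY -6.82 x [ 0.023 -0.016 -1.   ] F [-0.68  0.01 -1.34] q [ 25.9  12.3 -41.5 106.2  10.4  63.8 -26.3] w 0.0173
grip in press mm [-73.6  34.2 136.7] brush x~ 40.4
scene
21 [355.2 204.5] bed 80.7 34.7
60 [338.9 215.5] bed 15.2 37.9
39 [328.4 249.1] tray -70.3 -0.5
90 [339.1 257.1] tray -73.4 -41.5
wrist
302 [293.6 111.7] bed 16.3 45.7
1154 [413.5 235.5] tray -70.8 -40.9
556 [360.1 230.7] tray -66.7 0.1
540 [261.8 317.1] tray -136.1 76.7
542 [379.  317.2] tray -138.1 -17.0
```

Request:
carry_out:
  moves:
    - [-0.3, 1.1, -0.3, 0]
    - [0, 0.2, -0.8, 0]
    - [0, 0, -1, 0]
    - [0, 0, -0.8, 0]
    - [0, 0, -0.3, 0]
    - [0, 0, -0.2, 0]

```text
time_s: 33.85
tool_pos: [0.5259, 0.0892, 0.2623]
tool_rot: [58.4, 88.4, -38.8]
force: [0.6, -0.8, 0.8]
grip_width: 0.0175
```

```bash
python3 pg.py
```

```text
t 33.85 tcp [0.5259 0.0892 0.2623] grip [0.5294 0.0864 0.0989] yawY -7.19 x [ 0.022 -0.017 -1.   ] F [ 0.64 -0.81  0.8 ] q [ 24.   14.9 -41.2 108.5  12.8  59.9 -29.8] w 0.0175
grip in press mm [-64.1  38.8  98.9] brush x~ 49.9
```

Request:
carry_out:
  moves:
    - [0, 0, -0.2, 0]
    - [-0.1, -0.9, -0.1, 0]
    - [-0.1, -0.9, 0, 0]
    - [-0.1, -0.9, -0.05, 0]
    - [-0.1, -0.9, 0, 0]
    - [-0.1, -0.9, 0, 0]
    - [-0.1, -0.9, -0.05, 0]
    - [-0.1, -0.9, -0.05, 0]

```text
time_s: 34.65
tool_pos: [0.5195, 0.0223, 0.2595]
tool_rot: [68.6, 88.3, -28.7]
force: [1.1, 0.4, 0.3]
grip_width: 0.0175
```

Request:
carry_out:
  moves:
    - [-0.1, -0.9, 0, 0]
    - [-0.1, -0.9, 0, 0]
    - [-0.1, -0.9, 0, 0]
    - [-0.1, -0.9, 0, 0]
    - [-0.1, -0.9, 0, 0]
    - [0, 0, 0, 0]
    - [0, 0, 1.5, 0]
    - [0, 0, 1.5, 0]
    - [-0.2, -2, 1, 0]
    - [-0.2, -2, 0, 0]
    - [-0.2, -2, 0, 0]
    - [0, 0, 0, 0]

```text
time_s: 35.85
tool_pos: [0.507, -0.0888, 0.3049]
tool_rot: [62.3, 88.2, -34.7]
force: [-0.4, -0.7, -1.9]
grip_width: 0.0175
```

```bash
python3 pg.py; python3 off.py d6; python3 phi.py
```

```text
t 35.85 tcp [ 0.507  -0.0888  0.3049] grip [ 0.5112 -0.0917  0.1414] yawY -6.96 x [ 0.026 -0.018 -1.   ] F [-0.43 -0.67 -1.89] q [ 40.2   8.1 -35.7 109.    6.3  63.   -4.9] w 0.0175
grip in press mm [-243.    37.   141.4] brush x~ -129.0
scene
70 [313.9 239.4] tray -69.1 53.7
39 [328.4 249.1] tray -70.3 -0.5
84 [339.2 257.1] tray -73.2 -41.5
wrist
396 [361.3  10.6] tray -70.8 0.2
704 [413.2  19.6] tray -75.3 -39.0
467 [298.   12.9] tray -73.2 46.4
1478 [320.2  40.8] tray -95.9 30.5
t 35.95 tcp [ 0.5074 -0.0857  0.3046] grip [ 0.5116 -0.0882  0.1412] yawY -6.76 x [ 0.026 -0.015 -1.   ] F [ 0.04  0.81 -1.16] q [ 40.    8.1 -35.9 109.    6.2  63.   -5. ] w 0.018
grip in stand mm [164.9 151.6 141.2]
row 59.5 miss,phi,origin rel grip (np.float64(0.022719791047109084), np.float64(-57.5), [130.5, -10.4])
```

All four are in the tray: blobs at y = 54 and −0.5, plus a double at −41. The bed is clear. Next I'll restore the brush tilt before putting it back, starting with a loose grip so gravity can swing it.

Request:
carry_out:
  moves:
    - [1.5, -1, 0, 0]
    - [2.5, -1.5, 0, 0]
    - [2.5, -1.5, 0, 0]
    - [1.8, -1.5, -0.5, 0]
    - [0.3, -0.5, -1, 0]
    - [0, 0, 0, 0]

```text
time_s: 36.6
tool_pos: [0.5968, -0.137, 0.2892]
tool_rot: [71.2, 88.5, -24.7]
force: [-1.3, 0.1, -2.4]
grip_width: 0.0177
```

Request:
carry_out:
  moves:
    - [0, 0, 0, 0]
    - [0, 0, 0, 0]
    - [0, 0, 0, 0]
  force: 4

```text
time_s: 36.9
tool_pos: [0.5957, -0.1332, 0.2898]
tool_rot: [73.2, 88.5, -22.5]
force: [0.0, -1.1, -0.5]
grip_width: 0.0181
```

```bash
python3 phi.py; python3 pg.py|tail -1
```

```text
t 36.9 tcp [ 0.5957 -0.1332  0.2898] grip [ 0.5995 -0.1348  0.1263] yawY -5.7 x [ 0.023 -0.01  -1.   ] F [ 0.02 -1.07 -0.54] q [ 37.6  21.  -33.5  96.7  13.1  64.7  -5.2] w 0.0181
grip in stand mm [131.3  58.  126.3]
row 161.5 miss,phi,origin rel grip (np.float64(0.030384097001867616), np.float64(4.0), [53.2, -119.6])
grip in press mm [-275.9  -55.5  126.4] brush x~ -161.9
```

Request:
carry_out:
  moves:
    - [0, 0, 0, 0]
    - [0, 0, 0, 0]
    - [0, 0, 1.5, -0.02]
    - [0, 0, 2, -0.02]
    - [0.5, -1, 1, 0]
    - [0.5, -3, 0, 0]
    - [0.5, -3, 0, 0]
    - [0.5, -3, 0, 0]
    - [0.5, -3, 0, 0]
    - [0.3, -2.5, 0, 0]
    - [0, 0, 0, 0]
    - [0, 0, 0, 0]
  force: 15

```text
time_s: 38.15
tool_pos: [0.6244, -0.2993, 0.3451]
tool_rot: [67.9, 88.0, -30.3]
force: [0.2, -0.0, -2.0]
grip_width: 0.0179
```

```bash
python3 phi.py; python3 br.py |tail -3
```

```text
t 38.15 tcp [ 0.6244 -0.2993  0.3451] grip [ 0.6294 -0.3023  0.1817] yawY -8.26 x [ 0.031 -0.018 -0.999] F [ 0.24 -0.02 -1.96] q [ 44.4  27.2 -29.1  81.   13.9  73.2   6.1] w 0.0179
grip in stand mm [-30.2   4.5 181.7]
row 163.5 miss,phi,origin rel grip (np.float64(0.25736747632947043), np.float64(5.0), [51.1, -120.6])
grip in stand mm [-31.    4.7 181.6]
red 70 [263.3 327.5] [ 48.5 -93.6]
yel 51 [267.2 338.6] [  54.1 -140.3]
```

Request:
carry_out:
  moves:
    - [-0.15, -1, 0, 0]
    - [-0.15, -0.9, -0.5, 0]
    - [0, -0.1, -1, 0]
    - [0, 0, -0.5, 0]
    - [0, 0, 0, 0]
    - [0, 0, 0, 0]

```text
time_s: 38.85
tool_pos: [0.6213, -0.3169, 0.323]
tool_rot: [67.7, 88.1, -30.3]
force: [-0.0, -0.6, -1.0]
grip_width: 0.0175
```

```bash
python3 phi.py; python3 - <<'E'
from pl import *
m=viewer.camera_model('wrist');w=viewer.read_camera('wrist');cv2.imwrite('pics/e1.png',w[:,:,::-1])
s=viewer.read_camera('scene')
E=np.array([np.cos(np.radians(81.8)),np.sin(np.radians(81.8)),0]);N=np.array([-E[1],E[0],0]);S=np.array([.6382,-.273,0])
i=w[:,:,::-1].copy()
for x,yy in((14,36),(14,-36),(-14,36),(-14,-36)):
    p=proj('wrist',[S+E*x/1000+N*yy/1000+[0,0,.019]],m)[0]; print(p.round(1)); cv2.circle(i,tuple(int(t) for t in p),2,(255,0,255),-1)
cv2.imwrite('pics/ve1.png',np.hstack([cv2.resize(i[60:310,195:445],(400,400)),cv2.resize(s[280:400,205:325][:,:,::-1],(400,400),interpolation=cv2.INTER_CUBIC)]))
E
```

```text
t 38.85 tcp [ 0.6213 -0.3169  0.323 ] grip [ 0.6261 -0.3196  0.1596] yawY -7.91 x [ 0.029 -0.017 -0.999] F [-0.04 -0.61 -1.03] q [ 45.4  28.7 -28.6  81.6  14.4  71.3   7.6] w 0.0175
grip in stand mm [-47.9   5.3 159.6]
row 163.5 miss,phi,origin rel grip (np.float64(0.27016261639672834), np.float64(5.0), [51.1, -120.6])
[272.4 155.6]
[367.1 155.9]
[272.9 192. ]
[366.3 192.1]
```

View pics/ve1.png

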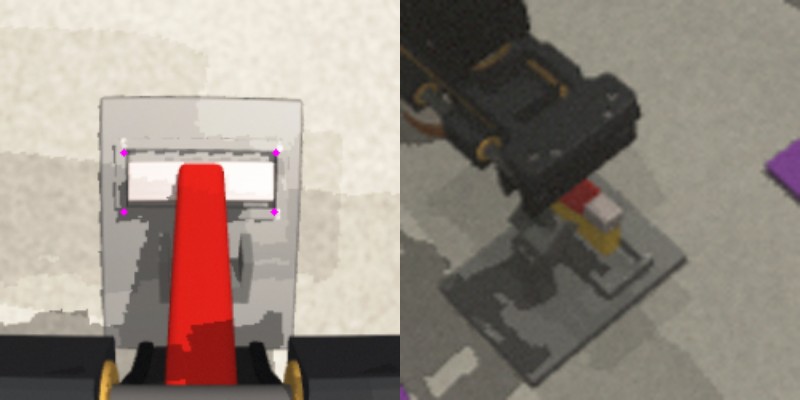

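The wrist crop shows the ferrule centred over the well corners (magenta dots) and the handle between the cradle cheeks. I'll lower it.

Request:
carry_out:
  moves:
    - [0, -0.3, -0.5, 0]
    - [0, 0, -0.7, 0]
    - [0, 0, -0.7, 0]
    - [0, 0, -0.4, 0]
    - [0, 0, 0, 0]
    - [0, 0, 0, 0]

```text
time_s: 39.6
tool_pos: [0.6219, -0.3203, 0.3006]
tool_rot: [67.4, 87.8, -30.5]
force: [-0.8, 0.2, -0.7]
grip_width: 0.0176
```

```bash
python3 phi.py
```

```text
t 39.6 tcp [ 0.6219 -0.3203  0.3006] grip [ 0.6273 -0.3235  0.1372] yawY -7.92 x [ 0.033 -0.019 -0.999] F [-0.8   0.21 -0.69] q [ 45.4  29.8 -28.3  82.7  15.   69.    7.5] w 0.0176
grip in stand mm [-51.5   3.6 137.2]
row 162.5 miss,phi,origin rel grip (np.float64(0.22824011568838465), np.float64(5.0), [51.1, -120.6])
```

Request:
carry_out:
  moves:
    - [0, 0, -0.3, 0]
    - [0, 0, -0.3, 0]
    - [0, 0, -0.2, 0]
    - [0, 0, 0, 0]

```text
time_s: 40.05
tool_pos: [0.6223, -0.323, 0.2987]
tool_rot: [62.1, 87.4, -36.0]
force: [-1.8, 0.4, 1.6]
grip_width: 0.0179
```

```bash
python3 phi.py
```

```text
t 40.05 tcp [ 0.6223 -0.323   0.2987] grip [ 0.6284 -0.3274  0.1354] yawY -8.0 x [ 0.037 -0.027 -0.999] F [-1.84  0.44  1.58] q [ 45.4  29.8 -28.1  82.8  15.3  68.4   7.4] w 0.0179
grip in stand mm [-55.3   2.  135.4]
row 157.5 miss,phi,origin rel grip (np.float64(0.05993256864073082), np.float64(3.0), [55.2, -118.7])
```

Request:
carry_out:
  moves:
    - [0, 0, 0, 0]
    - [0, 0, 0, 0]
    - [0, 0, 0, 0]
  force: 3

```text
time_s: 40.4
tool_pos: [0.6227, -0.323, 0.2986]
tool_rot: [62.4, 87.3, -35.6]
force: [-0.2, -0.2, 2.2]
grip_width: 0.0183
```

Request:
carry_out:
  moves:
    - [0, 0, 0, 0]
    - [0, 0, 0, 0]
    - [0, 0, 0, 0]
    - [0, 0, 0, 0]
    - [0, 0, 0, 0]
    - [0, 0, 0, 0]
  hand: 4.5

```text
time_s: 41.0
tool_pos: [0.6231, -0.3221, 0.2973]
tool_rot: [64.4, 87.3, -33.6]
force: [-0.6, -0.9, 0.7]
grip_width: 0.0445
```

Request:
carry_out:
  moves:
    - [0, 0, 1, 0]
    - [0, 0, 2, 0]
    - [0, 0, 3, 0]
    - [0, 0, 4, 0]
    - [0, 0, 4, 0]
    - [0, -3, 0, 0]
    - [0, -4, 0, 0]
    - [0, -4, 0, 0]
    - [0, -3, 0, 0]
    - [0, 0, 0, 0]
    - [0, 0, 0, 0]

```text
time_s: 42.1
tool_pos: [0.6216, -0.4627, 0.454]
tool_rot: [66.5, 86.8, -31.2]
force: [0.6, -0.1, -0.3]
grip_width: 0.0449
```

```bash
python3 st.py; python3 off.py f1; python3 - <<'E'
from h import *
t=viewer.read_camera('top');cv2.imwrite('pics/f1_top.png',t[:,:,::-1])
t0=cv2.imread('pics/top0.png')[:,:,::-1].copy();s0=cv2.imread('pics/scene0.png')[:,:,::-1].copy();s=cv2.imread('pics/f1_scene.png')[:,:,::-1].copy()
for nm,i,roi in(('top0',t0,(395,195,485,255)),('top',t,(395,195,485,255)),('scene0',s0,(205,320,300,400)),('scene',s,(205,320,300,400))):
    c=i[roi[1]:roi[3],roi[0]:roi[2]].copy()
    for k,m in(('red',mask(c,0,8,140,60)|mask(c,172,180,140,60)),('yel',mask(c,18,32,130,60)),('wht',cv2.inRange(cv2.cvtColor(c,cv2.COLOR_RGB2HSV),(0,0,125),(180,60,255)))):
        for A,cc,l in blobs(m,25): print(nm,k,A,(cc+roi[:2]).round(1),cv2.boundingRect(np.argwhere(l)[:,::-1].astype(np.int32)))
E
```

```text
t 42.1 tcp [ 0.6216 -0.4627  0.454 ] grip [ 0.6295 -0.4675  0.2908] yawY -7.63 x [ 0.048 -0.029 -0.998] F [ 0.58 -0.08 -0.25] q [ 49.3  34.7 -26.4  57.2  14.9  87.8  19.7] w 0.0449
scene
48 [315.2 241.1] tray -71.8 46.5
40 [328.3 249. ] tray -70.2 -0.2
85 [339.3 257.2] tray -73.4 -41.9
wrist
top0 red 341 [448.1 223.7] (30, 25, 46, 9)
top red 303 [448.4 222.4] (32, 23, 43, 9)
scene0 red 356 [241.7 341. ] (18, 13, 42, 16)
scene0 yel 36 [266.2 357. ] (53, 32, 14, 10)
scene0 wht 4467 [254.6 359.5] (0, 0, 95, 80)
scene0 wht 57 [266.4 349.8] (57, 25, 10, 10)
scene red 343 [242.8 340. ] (21, 10, 38, 23)
scene yel 43 [264.5 358.7] (52, 33, 14, 11)
scene wht 4194 [258.3 358. ] (0, 0, 95, 80)
scene wht 52 [265.4 351.4] (56, 27, 10, 9)
```

```bash
python3 - <<'E'
from tri import *
st=np.array([.6382,-.273,0]);a=np.radians(81.8);E=np.array([np.cos(a),np.sin(a),0]);N=np.array([-E[1],E[0],0])
def ends(i,roi):
    c=i[roi[1]:roi[3],roi[0]:roi[2]].copy();m=mask(c,0,8,140,60)|mask(c,172,180,140,60)
    A,cc,l=max(blobs(m,25),key=lambda t:t[0]);q=np.argwhere(l)[:,::-1]+roi[:2]
    vx,vy,x0,y0=cv2.fitLine(np.float32(q),cv2.DIST_L2,0,.01,.01).ravel();t=(q-[x0,y0])@[vx,vy]
    p=[np.array([x0+k*vx,y0+k*vy]) for k in(t.min(),t.max())];return p if p[0][0]<p[1][0] else p[::-1]
for k in('0','f1'):
    f=(lambda n:f'pics/{n}0.png') if k=='0' else (lambda n:f'pics/f1_{n}.png')
    T=ends(cv2.imread(f('top'))[:,:,::-1].copy(),(395,195,485,255));S=ends(cv2.imread(f('scene'))[:,:,::-1].copy(),(205,320,300,400))
    print(k,'top',np.round(T,1).tolist(),'scene',np.round(S,1).tolist())
    for nm,p,q in(('root',T[0],S[1]),('end',T[1],S[0])):
        X,r=tri(p,q);d=X-st;print(nm,np.round([d@E*1000,d@N*1000,d[2]*1000],1),r)
E
```

```text
0 top [[425.0, 224.1], [470.0, 223.4]] scene [[223.4, 337.9], [264.0, 344.9]]
root [ 6.3 -2.  41.8] 0.0033
end [-76.9   1.6 151. ] 0.0029
f1 top [[426.9, 223.4], [469.0, 221.5]] scene [[226.4, 333.8], [262.8, 347.5]]
root [ 1.1 -4.3 39.9] 0.0024
end [-71.2  -1.1 160.9] 0.0008
```

The brush is seated, but about 9 mm back and roughly 6° steep, which is a thin margin on the 0.15 rad limit. There is time to regrip, lift a little, shift it forward and release again.

Request:
carry_out:
  moves:
    - [0, 3, 0, 0]
    - [0, 4, 0, 0]
    - [0, 4, 0, -0.005]
    - [0, 2, -1, 0]
    - [0, 0, -2, 0]
    - [0, 0, -3, 0]
    - [0, 0, -2, 0]
    - [0, 0, 0, 0]
    - [0, 0, 0, 0]

```text
time_s: 43.15
tool_pos: [0.6231, -0.3088, 0.3772]
tool_rot: [68.6, 86.5, -28.0]
force: [-0.3, -0.5, -0.1]
grip_width: 0.0452
```

```bash
python3 sg.py
```

```text
t 43.15 tcp [ 0.6231 -0.3088  0.3772] grip [ 0.6319 -0.3134  0.214 ] yawY -6.61 x [ 0.054 -0.029 -0.998] F [-0.28 -0.48 -0.11] q [ 45.4  26.  -29.5  79.   13.5  74.9   8.9] w 0.0452
grip in stand mm [-40.9   0.5 214. ]
```

Request:
carry_out:
  moves:
    - [-0.1, -1.4, 0, -0.025]
    - [0, -0.2, -1, 0]
    - [0, 0, -2, 0]
    - [0, 0, -2, 0]
    - [0, 0, -1.5, 0]
    - [0, 0, -0.3, 0]
    - [0, 0, 0, 0]
    - [0, 0, 0, 0]

```text
time_s: 43.95
tool_pos: [0.6229, -0.3297, 0.3126]
tool_rot: [68.2, 85.9, -30.3]
force: [0.6, 0.3, -0.9]
grip_width: 0.0451
```

```bash
python3 sg.py
```

```text
t 43.95 tcp [ 0.6229 -0.3297  0.3126] grip [ 0.633  -0.3356  0.1495] yawY -8.43 x [ 0.062 -0.036 -0.997] F [ 0.6   0.26 -0.93] q [ 45.9  29.1 -28.1  82.3  15.   68.1   7.7] w 0.0451
grip in stand mm [-62.7  -3.8 149.5]
```

Request:
carry_out:
  moves:
    - [-0.2, 0.6, -0.5, 0]
    - [0, 0, -0.6, 0]
    - [0, 0, -0.4, 0]
    - [0, 0, 0, 0]

```text
time_s: 44.35
tool_pos: [0.6215, -0.3228, 0.299]
tool_rot: [68.5, 85.7, -30.0]
force: [0.0, -0.2, -0.1]
grip_width: 0.045
```

Request:
carry_out:
  moves:
    - [0, 0, 0, 0]
    - [0, 0, 0, 0]
    - [0, 0, 0, 0]
    - [0, 0, 0, 0]
    - [0, 0, 0, 0]
  hand: 1
  force: 12

```text
time_s: 44.85
tool_pos: [0.6212, -0.3231, 0.2992]
tool_rot: [67.8, 85.7, -30.6]
force: [-0.8, -0.2, -0.4]
grip_width: 0.0182
```

```bash
python3 sg.py
```

```text
t 44.85 tcp [ 0.6212 -0.3231  0.2992] grip [ 0.6317 -0.3293  0.1362] yawY -8.4 x [ 0.064 -0.038 -0.997] F [-0.83 -0.23 -0.41] q [ 45.7  29.1 -28.1  83.9  15.2  66.4   7. ] w 0.0182
grip in stand mm [-56.7  -1.6 136.2]
```

Request:
carry_out:
  moves:
    - [0, 0, 0.5, 0]
    - [0, 0.4, 0, 0]
    - [0, 0.4, 0, 0]
    - [0, 0.1, 0, 0]
    - [0, 0, 0, 0]

```text
time_s: 45.35
tool_pos: [0.6206, -0.3132, 0.3033]
tool_rot: [67.4, 85.8, -31.1]
force: [-0.6, -1.0, -1.3]
grip_width: 0.0177
```

```bash
python3 sg.py
```

```text
t 45.35 tcp [ 0.6206 -0.3132  0.3033] grip [ 0.6307 -0.3193  0.1403] yawY -8.4 x [ 0.062 -0.037 -0.997] F [-0.6  -1.01 -1.31] q [ 45.3  28.4 -28.4  84.4  15.1  66.7   6.3] w 0.0177
grip in stand mm [-46.9   0.8 140.3]
```

Moved forward 10 mm. Now down to contact, then release.

Request:
carry_out:
  moves:
    - [0, 0, -0.3, 0]
    - [0, 0, -0.2, 0]
    - [0, 0, -0.1, 0]
    - [0, 0, 0, 0]

```text
time_s: 45.75
tool_pos: [0.6207, -0.3146, 0.3005]
tool_rot: [65.6, 85.6, -32.9]
force: [-1.7, -0.2, -0.5]
grip_width: 0.0178
```

Request:
carry_out:
  moves:
    - [0, 0, 0, 0]
    - [0, 0, 0, 0]
    - [0, 0, 0, 0]
    - [0, 0, 0, 0]
    - [0, 0, 0, 0]
  hand: 4.5

```text
time_s: 46.25
tool_pos: [0.6217, -0.3141, 0.2999]
tool_rot: [67.4, 85.5, -31.1]
force: [1.2, 0.3, 0.4]
grip_width: 0.0435
```

Request:
carry_out:
  moves:
    - [0, 0, 1, 0]
    - [0, 0, 2, 0]
    - [0, 0, 3, 0]
    - [0, 0, 4, 0]
    - [0, 0, 4, 0]
    - [0, -3, 0, 0]
    - [0, -4, 0, 0]
    - [0, -4, 0, 0]
    - [0, -3, 0, 0]
    - [0, 0, 0, 0]
    - [0, 0, 0, 0]

```text
time_s: 47.35
tool_pos: [0.6207, -0.4546, 0.4561]
tool_rot: [68.6, 84.9, -29.5]
force: [0.0, 1.1, -0.1]
grip_width: 0.0449
```

```bash
python3 st.py; python3 off.py f2; python3 - <<'E'
from tri import *
cv2.imwrite('pics/f2_top.png',viewer.read_camera('top')[:,:,::-1])
st=np.array([.6382,-.273,0]);a=np.radians(81.8);E=np.array([np.cos(a),np.sin(a),0]);N=np.array([-E[1],E[0],0])
def ends(i,roi):
    c=i[roi[1]:roi[3],roi[0]:roi[2]].copy();m=mask(c,0,8,140,60)|mask(c,172,180,140,60)
    A,cc,l=max(blobs(m,25),key=lambda t:t[0]);q=np.argwhere(l)[:,::-1]+roi[:2]
    vx,vy,x0,y0=cv2.fitLine(np.float32(q),cv2.DIST_L2,0,.01,.01).ravel();t=(q-[x0,y0])@[vx,vy]
    p=[np.array([x0+k*vx,y0+k*vy]) for k in(t.min(),t.max())];return p if p[0][0]<p[1][0] else p[::-1]
f=lambda n:f'pics/f2_{n}.png'
T=ends(cv2.imread(f('top'))[:,:,::-1].copy(),(395,195,485,255));S=ends(cv2.imread(f('scene'))[:,:,::-1].copy(),(205,320,300,400))
print('top',np.round(T,1).tolist(),'scene',np.round(S,1).tolist())
for nm,p,q in(('root',T[0],S[1]),('end',T[1],S[0])):
    X,r=tri(p,q);d=X-st;print(nm,np.round([d@E*1000,d@N*1000,d[2]*1000],1),r)
d=lambda n,roi:np.abs(cv2.imread(f'pics/{n}0.png').astype(int)-cv2.imread(f(n)))[roi[1]:roi[3],roi[0]:roi[2]].mean()
print('diff jar',d('scene',(195,265,240,325)),'flask',d('scene',(400,165,435,215)),'tipbox top',d('top',(120,250,172,312)),'flask top',d('top',(128,200,176,240)))
E
```

```text
t 47.35 tcp [ 0.6207 -0.4546  0.4561] grip [ 0.6332 -0.4617  0.2932] yawY -8.09 x [ 0.077 -0.044 -0.996] F [ 0.02  1.13 -0.06] q [ 49.6  33.1 -26.6  59.4  14.4  85.3  18.8] w 0.0449
scene
50 [315.1 241.2] tray -72.2 46.3
39 [328.4 249.1] tray -70.3 -0.5
84 [339.2 257. ] tray -73.2 -41.5
wrist
top [[425.0, 221.5], [469.1, 222.7]] scene [[224.4, 336.4], [265.1, 347.7]]
root [ 5.3 -8.  38.7] 0.0008
end [-74.2   1.  153.7] 0.0031
diff jar 13.08395061728395 flask 10.666666666666666 tipbox top 2.626240694789082 flask top 2.9980902777777776
```

```bash
python3 -c "
from cell import env
print(env.sign_off())"
```

```text
the job is handed in; nothing more can be done
None
```

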